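# Air-dry the printing blocks

### The job

Tip the lid of the blue tin up by its black lug so that it pivots on the opposite edge of the tin, then lift it off and lay it flat, lug up, on the cork mat. Stand every printing block from the tin upright (handle up) on the drying grille, wholly on it and not on one another; only then open the air valve by turning its yellow lever until it points along the red mark. Finally put the lid back on the tin so that it is fully seated, and leave the cup, the pencil tin and the ink jar where they stand.

Things in the scene. Friction and masses are not known exactly. Their poses are not given: they have to be found in the camera images.
- tin: Blue sheet-metal tin, open on top once the lid is off, fixed to the table. Outside 158 (its x) x 204 (its y) x 72 mm high, walls 4 mm, inner floor 4 mm above the table. Origin under its centre on the table; z up. A 20 mm high cork lining on the floor, 6 mm thick along the x ends and 16 mm along the y ends, keeps the printing blocks off the walls; they start about 72 mm apart along x and 88 mm along y.
- lid_lug (a point): Where to grip the loose 220 g lid: in its upright black lug, 36 long (x), 18 thick (y, pinch across this) and 34 mm tall on the plate. The point is 24 mm above the plate's top face, 10 mm below the lug's top, 58 mm from the lid's centre along its +x. Axes are the lid's, z up. At the start the lid is seated on the tin, its axes along the tin's, so the lug is near the edge away from the robot.
- lid_c (a point): Centre of the underside of the lid's plate: 72 mm above the table when seated on the tin's rim, 8 mm when the lid lies on the mat. Axes are the lid's. Bright plate 170 (x) x 216 (y) x 4 mm; below it a 138 x 184 x 5 mm locating step enters the tin's mouth (150 x 196 mm) with 6 mm to spare on each side.
- lid_near (a point): Middle of the lid's edge opposite the lug, at the plate's underside, 85 mm from the lid's centre along its -x: the lid pivots there on the tin's wall when tipped up by the lug.
- block1_c (a point): Centre, 30 mm above the underside, of a loose 90 g printing block: wooden base 56 x 56 x 18 mm, black underneath, with an upright round dark handle of 18 mm diameter, 42 mm tall, in its middle (from 12 mm below this point to 30 mm above). z runs up the handle, x and y along the base's sides. Two to four blocks are present; None at the start: absent.
- block2_c (a point): Centre, 30 mm above the underside, of a loose 90 g printing block: wooden base 56 x 56 x 18 mm, black underneath, with an upright round dark handle of 18 mm diameter, 42 mm tall, in its middle (from 12 mm below this point to 30 mm above). z runs up the handle, x and y along the base's sides. Two to four blocks are present; None at the start: absent.
- block3_c (a point): Centre, 30 mm above the underside, of a loose 90 g printing block: wooden base 56 x 56 x 18 mm, black underneath, with an upright round dark handle of 18 mm diameter, 42 mm tall, in its middle (from 12 mm below this point to 30 mm above). z runs up the handle, x and y along the base's sides. Two to four blocks are present; None at the start: absent.
- block4_c (a point): Centre, 30 mm above the underside, of a loose 90 g printing block: wooden base 56 x 56 x 18 mm, black underneath, with an upright round dark handle of 18 mm diameter, 42 mm tall, in its middle (from 12 mm below this point to 30 mm above). z runs up the handle, x and y along the base's sides. Two to four blocks are present; None at the start: absent.
- grille: Fixed flat drying grille (dark slab with bright bars) 180 (its x) x 200 (its y) mm, top 10 mm above the table. Origin under its centre on the table; z up. There is room for four blocks, two by two.
- mat: Fixed cork mat 200 (its x) x 240 (its y) x 3 mm, where the lid is laid. Origin under its centre on the table.
- lever (a joint): Opening angle of the air valve in rad, 0 shut to 1.6 fully open, growing anticlockwise seen from above. It stays where it is left; stiff friction of about 0.2 N m.
- lever_grip (a point): Centre of the yellow sleeve of the valve's level lever, 83 mm above the table and 85 mm from the valve's upright axis; the sleeve is 58 mm long, 16 mm wide and 22 mm high. x points outward along the lever away from the axis, z up. Below it, nearer the axis, is the white dial disc (radius 56 mm, top 58 mm above the table).
- mark_axis (a point): Point on the valve's upright turning axis at the dial's top face, 58 mm above the table; its x axis points from the axis along the red mark (a red bar 33 x 12 x 6 mm lying on the dial, 37 to 70 mm out). Lever on the mark: the lever's x along this x.
- cup: Bystander: white cup, 76 mm across, 95 mm high. Origin at the centre of its underside.
- pencil_tin: Bystander: flat dark pencil tin 65 x 180 x 16 mm. Origin at the centre of its underside.
- ink_jar: Bystander: amber jar with a black cap, 64 mm across, 85 mm high. Origin at the centre of its underside.
Things that resemble listed ones, but are neither listed nor needed, are in the scene too. Of the things that look like the part that bears lever, the smaller one is meant.

How it is judged:
By the outcome, as a careful person would: the job done as asked, in the order asked, and still so for the second after the job is handed in, with the robot touching nothing.
Of block1, block2, block3, block4 only 2 to 4 are there at a start; the rules pass over those that are not, and their reading is None.
At some moment in a run one of block1, block2, block3, block4 may be knocked a few centimetres aside while the robot is not near it.
It also fails if it takes over 210 s, if anything falls off the work surface, if the arm or the gripper's body presses on something with over 40 N, if the wrist force passes 120 N, or if a joint passes its speed limit or range.

### The arm

A 6-joint arm with a two-finger parallel gripper is mounted at the origin on the work surface. World frame = base frame: x ahead of the robot, y to its left, z up, the work surface at z = 0. Lengths are in m, angles in degrees, forces in N, time in s.
With the tool pointing down it reaches from about 0.35 to 0.875 m from the base axis. Payload 4.2 kg.
Tool frame: the origin (TCP) lies on the centre line of the jaws, within the pads' length; the fingertips stand tip_reach ahead of it and the grasp point (between the pads) is the TCP (tip_reach is the distance from the TCP to the fingertips, in m); z points along the fingers, y is the line along which they close (so a half turn about z gives the same grasp; the last joint's range is limited). The gripper opens to 87 mm and grips with 3 to 60 N. Pads are 19 mm wide; open, the fingers measure 117 mm over their backs; the gripper's body (75 mm by 190 mm) begins 51 mm behind the grasp point.
Start: joints at [-48.552, 22.042, 0.453, 0, -68.411, -14.817], TCP at [0.28, -0.559, 0.242] pointing down, gripper open.
Joint ranges: [-179.83, 179.83], [-69.29, 118.12], [-61.27, 80.66], [-181.25, 117.63], [-171.15, -9.14], [-177.46, 177.46]. Speed limits (degrees/s): [159.86, 159.86, 180, 180, 180, 180].

### API

Orientations are given as a 3x3 rotation matrix whose columns are the frame's x, y, z axes.
In Python, from station import sense, capture, finish_job, tip_reach gives the robot as it stands.
- The arm moves only by the tool arm_command, never from a script. Its argument "deltas" is a list of rows, each a list of 7 numbers: the turn, a rotation vector about the tool's x, y, z in rad, then the shift along the tool's x, y, z in cm, then the closure, from -1 (fully open) to 1 (shut), so that 0 is half open. In form: [[rx, ry, rz, dx, dy, dz, hand], ...]. A call has 1 to 8 rows; each row is the pose to reach, as a shift and turn from the pose commanded when the call began, along the tool's axes at that moment; what a row does not reach only later rows make up. A row lasts 1/12 s, in which the tool goes at most 41.7 mm and 7.16 degrees, less where a joint would pass 70% of its speed; a pose out of reach is approached as far as the arm can. A call with a gripper value outside its range is refused whole. The fingers move at their own pace and stop on an object; the grip force is fixed at half the most. Time passes only in rows, so rows that repeat a pose let the fingers close. It gives the time, the measured TCP pose, the force, the opening and the grip force at its end, in the units of the state.
- sense(): the state, without advancing time (a new reading comes with each control period).
- capture(name): name is "side" or "top" or "wrist"; returns a dict with "pixels" (384x512x3 uint8, blue, green, red), "fovy" (degrees; the focal length in pixels is half the picture's height over the tangent of half this angle, whatever the lens; pixels are square), "cx", "cy" (the principal point, pixels), "rvec" (rotation vector, rad) and "tvec" (3), from world to camera coordinates, as OpenCV has them. Camera axes: x right, y down, z forward; pixel columns grow to the right and rows downward; lengths in m; the calibration is good to about 2 mm. A picture is of the moment at which its call begins. There is no depth.
- finish_job(): hands the job in; it is judged then, once.
The state is a dict: "time_s": time; "joints": joint angles; "joint_velocities": joint speeds; "effort": joint torques, N m; "tcp_pos": TCP position; "ee_rot": TCP orientation; "wrist_force": force on the tool from outside, world axes, zero at the start; "moment": the same for the moment, N m; "gripper_width": opening from 0.0 (shut) to 1.0 (fully open); "gripper_force": force on a finger pad.
Only numpy, scipy, OpenCV 4.12 (cv2) and the standard library are available. Lean on these libraries where they do the work, as an engineer would, in place of code of your own. Each camera call takes 0.05 s, during which the arm holds its last target. There are 200 camera calls.

## Working session

There is one attempt and no reset: what is moved stays moved. The work goes in short steps, Python scripts to look and compute and a tool call to move; the robot and the scene stay as the last step left them, time stands still between calls to the robot, and variables do not carry over. Pictures are saved under pics/ and viewed, at most 14 in all, crops included, and the job is handed in when it is done.

Besides the shell and the picture viewer there is one more tool, called after "Call:" as name(argument=value, ...), one argument or row to a line, values as JSON. arm_command: Moves the arm, as the interface text tells. Its arguments: {"type":"object","properties":{"deltas":{"type":"array"}},"required":["deltas"]}

```bash
ls; mkdir -p pics; cat > h.py <<'E'
import numpy as np, cv2
from station import sense, capture, finish_job, tip_reach
def cam(n,save=None):
    c=capture(n); c['n']=n
    if save: cv2.imwrite('pics/'+save+'.png',c['pixels'])
    h,w=c['pixels'].shape[:2]; f=h/2/np.tan(np.radians(c['fovy'])/2)
    c['K']=np.array([[f,0,c['cx']],[0,f,c['cy']],[0,0,1.]]); c['R']=cv2.Rodrigues(np.array(c['rvec'],float))[0]; c['t']=np.array(c['tvec'],float).reshape(3)
    return c
def back(c,uv,z):
    d=c['R'].T@np.linalg.inv(c['K'])@np.array([uv[0],uv[1],1.]); o=-c['R'].T@c['t']
    return o+d*(z-o[2])/d[2]
def proj(c,p):
    q=c['K']@(c['R']@np.array(p,float)+c['t']); return q[:2]/q[2]
E
python3 - <<'E'
from h import *
s=sense(); print({k:np.round(v,3).tolist() for k,v in s.items()},tip_reach)
a=cam('top','top0');b=cam('side','side0')
for c in(a,b): print(-c['R'].T@c['t'],c['fovy'],c['cx'],c['cy'])
for n in('top','side'):
    i=cv2.imread(f'pics/{n}0.png'); cv2.imwrite(f'pics/{n}0b.png',cv2.resize(i,(800,600),interpolation=cv2.INTER_CUBIC))
E
```

```text
pics
{'time_s': 0.0, 'joints': [-48.553, 22.091, 0.38, -0.03, -68.411, -14.816], 'joint_velocities': [-0.039, -0.048, -0.019, -0.019, 0.015, -0.141], 'effort': [0.0, -39.067, 18.741, 4.22, 0.011, -0.0], 'tcp_pos': [0.28, -0.558, 0.24], 'ee_rot': [[-0.894, -0.448, -0.001], [-0.448, 0.894, 0.002], [0.0, 0.002, -1.0]], 'wrist_force': [0.245, 0.179, 0.687], 'moment': [-0.008, -0.033, 0.025], 'gripper_force': 0.0, 'gripper_width': 1.002} 0.019
[ 0.43001297 -0.02785817  1.27192896] 49.19924081770204 256.53884245159315 188.7909800264564
[-0.03869759  0.89168065  0.73809253] 49.347008454691824 252.86258122064103 192.12829360707266
```

View pics/top0b.png

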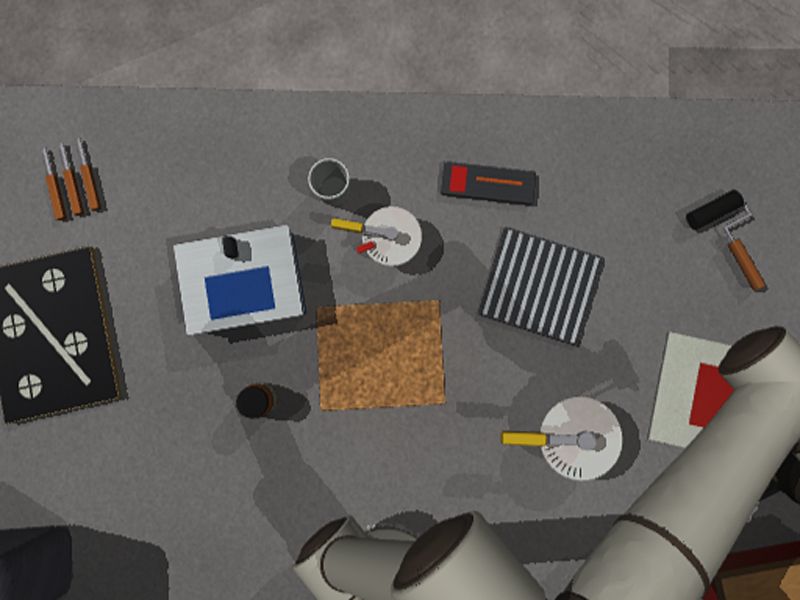

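View pics/side0b.png

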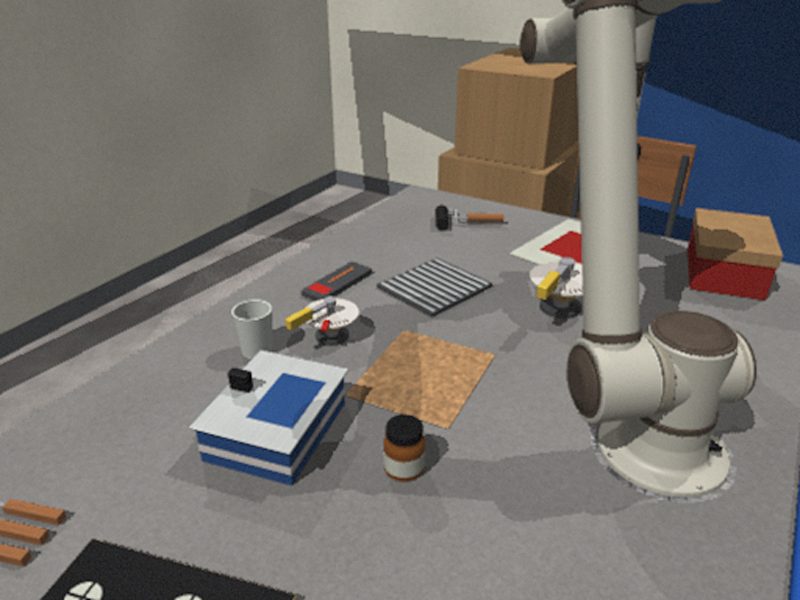

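The top view (800x600 pixels) shows these things:
- **Tin and lid:** lid centred at about (239,280), lug at (231,245).
- **Valves:** small one at (392,237) with its lever end at (347,224) and red mark at (367,246). The large valve at (582,438) is the lookalike, so I choose the small one.
- **Targets:** grille at (542,286), mat at (381,355).
- **Bystanders:** cup (328,178), pencil tin (490,184), ink jar (254,401).
- **Distractors:** the black board with discs at left, the red box and the roller.

```bash
python3 - <<'E'
from h import *
c=cam('top')
def P(U,z): return back(c,((U[0]+.5)*.64-.5,(U[1]+.5)*.64-.5),z)
def rect(name,cs,z):
    p=np.array([P(u,z)[:2] for u in cs]); m=p.mean(0)
    e=[np.linalg.norm(p[i]-p[(i+1)%4]) for i in range(4)]
    d=(p[0]-p[3]+p[1]-p[2]); yaw=np.degrees(np.arctan2(d[1],d[0]))
    print(name,m.round(4),'edges',np.round(e,3),'x-yaw',yaw.round(1),'r',np.hypot(*m).round(3))
# order: far-left, far-right, near-right, near-left
rect('lid',[(174,240),(290,225),(304,313),(187,335)],.076)
rect('grille',[(506,227),(604,257),(580,346),(480,315)],.010)
rect('mat',[(317,308),(438,300),(446,404),(320,410)],.003)
for n,u,z in[('lugtop',(230,240),.110),('leverend',(332,222),.083),('leverin',(362,228),.083),('axis',(403,239),.083),('dial',(393,236),.058),('markout',(358,250),.064),('markin',(374,243),.064),('cup',(328,178),.095),('jar',(254,401),.085),('ptin',(490,184),.016)]: print(n,P(u,z).round(4))
E
```

```text
lid [0.5606 0.2794] edges [0.216 0.166 0.217 0.178] x-yaw 10.8 r 0.626
grille [ 0.5649 -0.2922] edges [0.198 0.179 0.2   0.18 ] x-yaw -15.4 r 0.636
mat [0.4247 0.0184] edges [0.235 0.2   0.242 0.196] x-yaw 4.5 r 0.425
lugtop [0.6251 0.2894 0.11  ]
leverend [0.6671 0.1103 0.083 ]
leverin [0.6571 0.0548 0.083 ]
axis [ 0.6382 -0.021   0.083 ]
dial [ 0.6479 -0.002   0.058 ]
markout [0.619  0.0624 0.064 ]
markin [0.6329 0.033  0.064 ]
cup [0.7463 0.1188 0.095 ]
jar [0.3382 0.2399 0.085 ]
ptin [ 0.7621 -0.1881  0.016 ]
```

```bash
cat >> h.py <<'E'
from scipy.spatial.transform import Rotation as Ro
def down(yx): # tool down, tool x at world yaw yx deg
    a=np.radians(yx); x=np.array([np.cos(a),np.sin(a),0]); z=np.array([0,0,-1.]); return np.c_[x,np.cross(z,x),z]
def plan(R,p,label=''):
    s=sense(); R0=np.array(s['ee_rot']); p0=np.array(s['tcp_pos'])
    rv=Ro.from_matrix(R0.T@R).as_rotvec(); d=R0.T@(np.array(p)-p0)*100
    print(label,'turn',rv.round(3),'shift cm',d.round(2),'rows',np.ceil(max(np.linalg.norm(d)/4.17,np.degrees(np.linalg.norm(rv))/7.16)))
E
python3 - <<'E'
from h import *
plan(down(190),[.60,.287,.26])
w=cam('wrist'); s=sense(); R=np.array(s['ee_rot'])
print('cam in tool',R.T@(-w['R'].T@w['t']-s['tcp_pos']),'axes',(R.T@w['R'].T).round(2),w['fovy'])
E
```

```text
turn [ 0.002 -0.     0.29 ] shift cm [-66.49  61.23  -1.83] rows 22.0
cam in tool [ 0.06548872  0.00081265 -0.14234831] axes [[ 0.   -0.97 -0.24]
 [ 1.    0.    0.  ]
 [-0.   -0.24  0.97]] 60.39907930802651
```

Call:
arm_command(
  deltas=[
    [0, 0, 0, -22.2, 20.4, -0.6, -1],
    [0, 0, 0, -22.2, 20.4, -0.6, -1],
    [0, 0, 0, -22.2, 20.4, -0.6, -1],
    [0, 0, 0, -22.2, 20.4, -0.6, -1],
    [0, 0, 0, -22.2, 20.4, -0.6, -1],
    [0, 0, 0, -22.2, 20.4, -0.6, -1],
    [0, 0, 0, -22.2, 20.4, -0.6, -1],
    [0, 0, 0, -22.2, 20.4, -0.6, -1],
  ],
)

```text
time_s: 0.87
tcp_pos: [0.3882, -0.2729, 0.2479]
ee_rot: [[-0.892, -0.452, 0.001], [-0.452, 0.892, 0.001], [-0.001, 0.0, -1.0]]
wrist_force: [-0.7, 0.2, -0.5]
gripper_width: 0.999
gripper_force: 0.0
```

Call:
arm_command(
  deltas=[
    [0, 0, 0, -22.2, 20.4, -0.6, -1],
    [0, 0, 0, -22.2, 20.4, -0.6, -1],
    [0, 0, 0, -22.2, 20.4, -0.6, -1],
    [0, 0, 0, -22.2, 20.4, -0.6, -1],
    [0, 0, 0, -22.2, 20.4, -0.6, -1],
    [0, 0, 0, -22.2, 20.4, -0.6, -1],
    [0, 0, 0, -22.2, 20.4, -0.6, -1],
    [0, 0, 0, -22.2, 20.4, -0.6, -1],
  ],
)

```text
time_s: 1.53
tcp_pos: [0.4961, 0.0092, 0.2536]
ee_rot: [[-0.892, -0.452, 0.002], [-0.452, 0.892, 0.001], [-0.002, -0.0, -1.0]]
wrist_force: [0.1, 0.6, -0.8]
gripper_width: 0.998
gripper_force: 0.0
```

Call:
arm_command(
  deltas=[
    [0, 0, 0.29, -22.2, 20.4, -0.6, -1],
    [0, 0, 0.29, -22.2, 20.4, -0.6, -1],
    [0, 0, 0.29, -22.2, 20.4, -0.6, -1],
    [0, 0, 0.29, -22.2, 20.4, -0.6, -1],
    [0, 0, 0.29, -22.2, 20.4, -0.6, -1],
    [0, 0, 0.29, -22.2, 20.4, -0.6, -1],
    [0, 0, 0.29, -22.2, 20.4, -0.6, -1],
    [0, 0, 0.29, -22.2, 20.4, -0.6, -1],
  ],
)

```text
time_s: 2.2
tcp_pos: [0.6026, 0.2913, 0.2578]
ee_rot: [[-0.984, -0.177, 0.0], [-0.177, 0.984, 0.0], [-0.0, 0.0, -1.0]]
wrist_force: [0.5, -1.0, 0.8]
gripper_width: 0.997
gripper_force: 0.0
```

```bash
python3 - <<'E'
from h import *
s=sense();print(np.round(s['tcp_pos'],3),np.round(s['ee_rot'],2).tolist(),np.round(s['joints'],0),s['time_s'],s['wrist_force'])
w=cam('wrist','w1'); print(proj(w,[.6177,.2895,.110]))
E
```

```text
[0.603 0.291 0.258] [[-0.98, -0.18, 0.0], [-0.18, 0.98, 0.0], [-0.0, 0.0, -1.0]] [  40.   26.    9.   -0.  -73. -119.] 2.2 [ 0.4868996  -0.97697196  0.80586857]
[248.37994611 202.9983822 ]
```

View pics/w1.png

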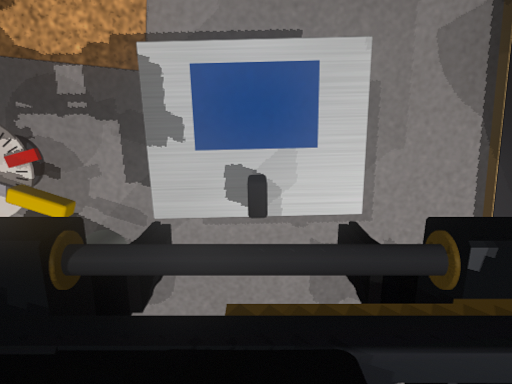

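The wrist view shows the lid corners at about (138,43), (371,38), (363,213) and (153,218). The lug is at (258,175-217), and the lever (40,200) with the red mark (21,158) is at left.

```bash
python3 - <<'E'
from h import *
w=cam('wrist')
g=cv2.cvtColor(w['pixels'],cv2.COLOR_BGR2GRAY)
# refine corners by line fits on edges (subpixel edge search) 
C=np.array([(153,218),(363,213),(371,38),(138,43)],float)
lines=[]
for i in range(4):
    a,b=C[i],C[(i+1)%4]; d=(b-a)/np.linalg.norm(b-a); n=np.array([-d[1],d[0]]); pts=[]
    for t in np.linspace(.08,.92,60):
        q=a+(b-a)*t; k=np.arange(-7,7.01,.5); s=q+k[:,None]*n
        v=cv2.remap(g,s[:,0].astype('f4')[None],s[:,1].astype('f4')[None],1)[0].astype(float)
        gr=v[2:]-v[:-2]; j=np.argmax(-gr*1 if (v[:6].mean()>v[-6:].mean()) else gr)
        pts.append(s[j+1])
    pts=np.float32(pts); L=cv2.fitLine(pts,cv2.DIST_HUBER,0,.01,.01).ravel(); lines.append(L)
X=[]
for i in range(4):
    A,B=lines[i-1],lines[i]; st=np.linalg.solve(np.c_[A[:2],-B[:2]],B[2:]-A[2:]); X.append(A[2:]+A[:2]*st[0])
X=np.array(X); print(X.round(1))
p=np.array([back(w,x,.076)[:2] for x in X]); print(p.round(4),[np.linalg.norm(p[i]-p[(i+1)%4]).round(4) for i in range(4)])
m=p.mean(0); d=p[0]-p[3]+p[1]-p[2]; e=p[1]-p[0]+p[2]-p[3]
yaw=np.degrees(np.arctan2(d[1],d[0])); yaw2=np.degrees(np.arctan2(e[1],e[0]))
print('c',m,yaw,yaw2, 'world corner order far-right?')
for nm,pp in(('lug .058',m+.058*np.array([np.cos(np.radians(yaw)),np.sin(np.radians(yaw))])),): print(nm,pp,proj(w,[*pp,.110]),proj(w,[*pp,.076]))
for n,u,z in[('markmid',(21,158),.064),('lev out',(69,210),.083),('lev in',(12,193),.083)]: print(n,back(w,u,z).round(4))
E
```

```text
[[153.7 218.4]
 [361.6 214.1]
 [372.2  36.3]
 [135.6  41.7]]
[[0.6603 0.197 ]
 [0.6176 0.4066]
 [0.4528 0.3731]
 [0.4954 0.1629]] [np.float64(0.2139), np.float64(0.1682), np.float64(0.2145), np.float64(0.1684)]
c [0.55653098 0.28492358] 11.595330364621145 101.49559259786575 world corner order far-right?
lug .058 [0.61334729 0.29658147] [257.19935821 200.22333021] [256.92894461 191.55090136]
markmid [0.6245 0.0536 0.064 ]
lev out [0.6641 0.1144 0.083 ]
lev in [0.6565 0.058  0.083 ]
```

```bash
python3 - <<'E'
from h import *
plan(down(191.5),[.613,.2965,.18]); plan(down(191.5),[.613,.2965,.101])
E
```

```text
turn [-0.001 -0.002 -0.024] shift cm [-1.28  0.57  7.76] rows 2.0
 turn [-0.001 -0.002 -0.024] shift cm [-1.29  0.57 15.66] rows 4.0
```

Call:
arm_command(
  deltas=[
    [0, 0, -0.024, -1.3, 0.6, 6, -1],
    [0, 0, -0.024, -1.3, 0.6, 8, -1],
    [0, 0, -0.024, -1.3, 0.6, 11, -1],
    [0, 0, -0.024, -1.3, 0.6, 13.5, -1],
    [0, 0, -0.024, -1.3, 0.6, 15.7, -1],
    [0, 0, -0.024, -1.3, 0.6, 15.7, -1],
  ],
)

```text
time_s: 2.8
tcp_pos: [0.6102, 0.2916, 0.0974]
ee_rot: [[-0.981, -0.195, -0.009], [-0.195, 0.981, -0.005], [0.01, -0.004, -1.0]]
wrist_force: [-0.7, 0.1, -0.8]
gripper_width: 1.004
gripper_force: 0.0
```

Call:
arm_command(
  deltas=[
    [0, 0, 0, 0, 0, 0, 1],
    [0, 0, 0, 0, 0, 0, 1],
    [0, 0, 0, 0, 0, 0, 1],
    [0, 0, 0, 0, 0, 0, 1],
    [0, 0, 0, 0, 0, 0, 1],
    [0, 0, 0, 0, 0, 0, 1],
    [0, 0, 0, 0, 0, 0, 1],
    [0, 0, 0, 0, 0, 0, 1],
  ],
)

```text
time_s: 3.47
tcp_pos: [0.6129, 0.2952, 0.1028]
ee_rot: [[-0.98, -0.198, 0.0], [-0.198, 0.98, 0.0], [-0.0, 0.0, -1.0]]
wrist_force: [-1.5, -0.1, -0.4]
gripper_width: 0.48
gripper_force: 0.0
```

```bash
python3 - <<'E'
from h import *
s=sense(); print(s)
R0=np.array(s['ee_rot']);p0=np.array(s['tcp_pos'])
# pivot: lid near edge, 143mm toward robot, underside .072
x=np.array([-np.cos(np.radians(191.5)),-np.sin(np.radians(191.5)),0])
piv=np.array([*(p0-.143*x)[:2],.072+ (p0[2]-.1)*0])
y=np.cross([0,0,1],x)
for a in(4,8,12,16,20,25,30):
    Q=Ro.from_rotvec(-y*np.radians(a)).as_matrix(); p=piv+Q@(p0-piv); R=Q@R0
    print(a,Ro.from_matrix(R0.T@R).as_rotvec().round(3),(R0.T@(p-p0)*100).round(2))
E
```

```text
{'time_s': 3.4667, 'joints': array([ 3.93006307e+01,  3.37944035e+01, -8.56314006e-01, -1.30458780e-03,
       -5.53340990e+01, -1.17904298e+02]), 'joint_velocities': array([-0.04766123,  0.19896285, -0.10352015,  0.01829295,  0.05736305,
       -0.02088775]), 'effort': array([-1.56487932e-02, -4.66984820e+01,  1.65391481e+01,  3.67369495e+00,
       -8.49885866e-02,  4.78199104e-05]), 'tcp_pos': array([0.61292215, 0.29518475, 0.1027651 ]), 'ee_rot': array([[-9.80286361e-01, -1.97581913e-01,  1.93206611e-04],
       [-1.97581879e-01,  9.80286370e-01,  1.82342150e-04],
       [-2.25425318e-04,  1.40573397e-04, -9.99999965e-01]]), 'wrist_force': array([-1.50110548, -0.08328521, -0.39972433]), 'moment': array([-0.06156695, -0.04027761,  0.00144252]), 'gripper_force': 0.0, 'gripper_width': 0.47975920806256506}
4 [-0.   -0.07 -0.  ] [ 0.25 -0.   -0.99]
8 [-0.   -0.14 -0.  ] [ 0.57 -0.   -1.96]
12 [-0.    -0.209 -0.   ] [ 0.95 -0.   -2.91]
16 [-0.001 -0.279 -0.   ] [ 1.4  -0.   -3.82]
20 [-0.001 -0.349 -0.   ] [ 1.91 -0.   -4.71]
25 [-0.001 -0.436 -0.   ] [ 2.64 -0.   -5.76]
30 [-0.001 -0.524 -0.   ] [ 3.45 -0.01 -6.74]
```

Call:
arm_command(
  deltas=[
    [0, 0, 0, 0, 0, 0, 1],
    [0, 0, 0, 0, 0, 0, 1],
    [0, 0, 0, 0, 0, 0, 1],
    [0, 0, 0, 0, 0, 0, 1],
    [0, 0, 0, 0, 0, 0, 1],
    [0, 0, 0, 0, 0, 0, 1],
    [0, 0, 0, 0, 0, 0, 1],
    [0, 0, 0, 0, 0, 0, 1],
  ],
)

```text
time_s: 4.13
tcp_pos: [0.6129, 0.2952, 0.1025]
ee_rot: [[-0.98, -0.197, -0.0], [-0.197, 0.98, 0.0], [0.0, 0.0, -1.0]]
wrist_force: [1.2, 0.5, -0.2]
gripper_width: 0.203
gripper_force: 30.0
```

Call:
arm_command(
  deltas=[
    [0, -0.035, 0, 0.12, 0, -0.5, 1],
    [0, -0.07, 0, 0.25, 0, -0.97, 1],
    [0, -0.105, 0, 0.4, 0, -1.45, 1],
    [0, -0.14, 0, 0.56, 0, -1.92, 1],
    [0, -0.175, 0, 0.75, 0, -2.4, 1],
    [0, -0.209, 0, 0.94, 0, -2.85, 1],
    [0, -0.244, 0, 1.16, 0, -3.3, 1],
    [0, -0.279, 0, 1.4, 0, -3.74, 1],
  ],
)

```text
time_s: 4.8
tcp_pos: [0.5986, 0.292, 0.1394]
ee_rot: [[-0.942, -0.197, 0.27], [-0.19, 0.98, 0.054], [-0.275, -0.0, -0.961]]
wrist_force: [0.6, -1.1, -2.4]
gripper_width: 0.206
gripper_force: 30.0
```

```bash
python3 - <<'E'
from h import *
s=sense(); print(s['gripper_force'],s['wrist_force'],s['tcp_pos'],s['moment'])
c=cam('side'); i=c['pixels'][190:340,90:290]; cv2.imwrite('pics/s1.png',cv2.resize(i,(800,600)))
E
```

```text
29.99793309252709 [ 0.55154354 -1.11384968 -2.38215421] [0.5985654  0.29195265 0.13942375] [-0.21138817  0.62194045 -0.02296978]
```

View pics/s1.png

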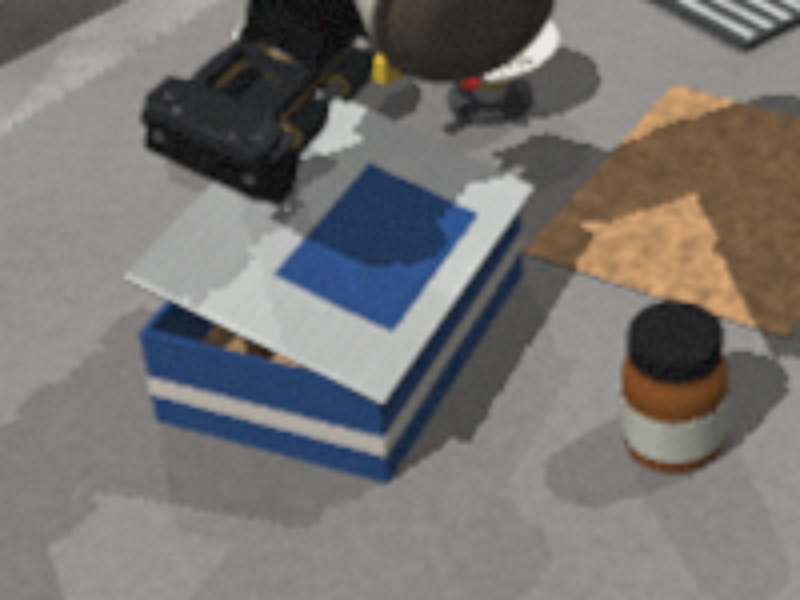

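The side crop shows the lid tipped about 16° on its near edge, resting on the tin's wall at (400,390), with the blocks visible at (250,350). I'll tip it further, then lift.

Call:
arm_command(
  deltas=[
    [0, -0.035, 0, 0.12, 0, -0.5, 1],
    [0, -0.07, 0, 0.25, 0, -0.97, 1],
    [0, -0.105, 0, 0.4, 0, -1.45, 1],
    [0, -0.14, 0, 0.56, 0, -1.92, 1],
    [0, -0.175, 0, 0.75, 0, -2.4, 1],
    [0, -0.175, 0, 0.75, 0, -2.4, 1],
  ],
)

```text
time_s: 5.35
tcp_pos: [0.5836, 0.2872, 0.1594]
ee_rot: [[-0.882, -0.199, 0.428], [-0.181, 0.98, 0.083], [-0.436, -0.005, -0.9]]
wrist_force: [-0.1, -0.7, -2.8]
gripper_width: 0.209
gripper_force: 30.0
```

Call:
arm_command(
  deltas=[
    [0, 0, 0, -0.66, 0, -1.35, 1],
    [0, 0, 0, -1.8, 0, -3.6, 1],
    [0, 0, 0, -3.1, 0, -6.3, 1],
    [0, 0.1, 0, -4.4, 0, -9, 1],
    [0, 0.2, 0, -5.3, 0, -10.8, 1],
    [0, 0.3, 0, -5.3, 0, -10.8, 1],
    [0, 0.4, 0, -5.3, 0, -10.8, 1],
    [0, 0.45, 0, -5.3, 0, -10.8, 1],
  ],
)

```text
time_s: 6.02
tcp_pos: [0.5869, 0.293, 0.2823]
ee_rot: [[-0.98, -0.201, -0.002], [-0.201, 0.98, 0.009], [0.0, 0.009, -1.0]]
wrist_force: [0.7, -0.3, -3.2]
gripper_width: 0.203
gripper_force: 30.0
```

```bash
python3 - <<'E'
from h import *
s=sense(); print(s['gripper_force'],s['gripper_width'],s['wrist_force'],s['tcp_pos'],s['moment'],np.round(s['joints']))
w=cam('wrist','w2')
# mat yaw/centre from both top views later
x=np.array([np.cos(np.radians(4.5)),np.sin(np.radians(4.5))]); L=np.array([.4247,.0184])+.058*x
print(L); plan(down(184.5),[*L,.24],'hi'); 
cv2.imwrite('pics/t2.png',cam('top')['pixels'])
E
```

```text
29.99994931742549 0.2033993829933974 [ 0.70377794 -0.32302298 -3.21439486] [0.58686883 0.29298949 0.2823098 ] [ 0.00628232 -0.32502776 -0.03666177] [  40.   24.    9.   -0.  -75. -119.]
[0.48252121 0.02295063]
hi turn [ 0.007 -0.002  0.122] shift cm [ 15.67 -24.35   3.91] rows 8.0
```

View pics/t2.png

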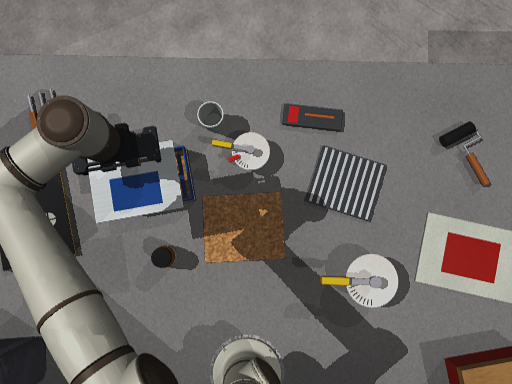

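The top view shows the lid held level above the tin, which is partly uncovered at (187,170). The mat at (244,227) is clear. Next I check the lid in the wrist view.

View pics/w2.png

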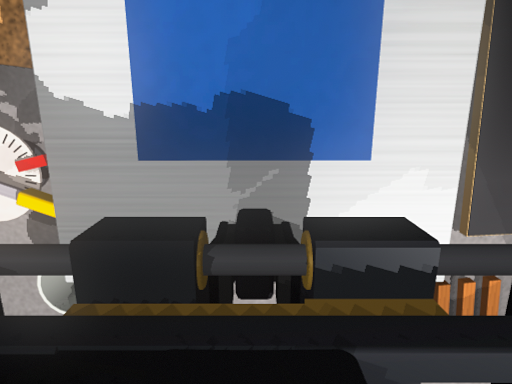

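```bash
cat >> h.py <<'E'
def lidpts(R,p,tilt=0,lug=.058):
    # plate top corners when lug gripped nominally; lid x = -tool x, y = tool y
    P=[]
    for sx,sy in((-1,-1),(-1,1),(1,1),(1,-1)):
        v=np.array([sx*.085-lug,sy*.108,-.024])
        v=Ro.from_rotvec([0,np.radians(tilt),0]).apply(v)
        P.append(p+R@np.array([-v[0],v[1],-v[2]]))
    return P
E
python3 - <<'E'
from h import *
w=cam('wrist');s=sense()
for t in(-5,0,5): print(t,[proj(w,q).round(0).tolist() for q in lidpts(np.array(s['ee_rot']),np.array(s['tcp_pos']),t)])
E
```

```text
-5 [[22.0, -53.0], [480.0, -52.0], [447.0, 288.0], [55.0, 287.0]]
0 [[2.0, -74.0], [500.0, -73.0], [445.0, 282.0], [57.0, 282.0]]
5 [[-23.0, -96.0], [524.0, -95.0], [443.0, 277.0], [59.0, 276.0]]
```

The wrist view shows the lid held with its near edge sagging about 3° (left edge (26,0) to (55,215)), which is acceptable. I'll carry it to the mat.

Call:
arm_command(
  deltas=[
    [0, 0, 0.12, 15.7, -24.4, 1, 1],
    [0, 0, 0.12, 15.7, -24.4, 1, 1],
    [0, 0, 0.12, 15.7, -24.4, 1, 1],
    [0, 0, 0.12, 15.7, -24.4, 1, 1],
    [0, 0, 0.12, 15.7, -24.4, 1, 1],
    [0, 0, 0.12, 15.7, -24.4, 1, 1],
    [0, 0, 0.12, 15.7, -24.4, 1, 1],
    [0, 0, 0.12, 15.7, -24.4, 1, 1],
  ],
)

```text
time_s: 6.83
tcp_pos: [0.475, 0.0152, 0.2702]
ee_rot: [[-0.997, -0.076, 0.0], [-0.076, 0.997, 0.002], [-0.001, 0.002, -1.0]]
wrist_force: [0.3, 0.1, -2.5]
gripper_width: 0.203
gripper_force: 30.0
```

Call:
arm_command(
  deltas=[
    [0, 0, 0, 0, 0, 4, 1],
    [0, 0, 0, 0, 0, 8, 1],
    [0, 0, 0, 0, 0, 12, 1],
    [0, 0, 0, 0, 0, 16, 1],
    [0, 0, 0, 0, 0, 16, 1],
    [0, 0, 0, 0, 0, 16, 1],
  ],
)

```text
time_s: 7.33
tcp_pos: [0.4792, 0.0194, 0.1097]
ee_rot: [[-0.997, -0.08, -0.0], [-0.08, 0.997, -0.001], [0.001, -0.001, -1.0]]
wrist_force: [-0.0, -1.0, -1.3]
gripper_width: 0.209
gripper_force: 30.0
```

```bash
python3 - <<'E'
from h import *
s=sense(); print(s['gripper_force'],s['wrist_force'],s['tcp_pos'])
plan(down(184.5),[.4825,.023,.042]); plan(down(184.5),[.4825,.023,.038])
w=cam('wrist','w3'); M=lambda a,b:[*(np.array([.4247,.0184])+Ro.from_euler('z',4.5,degrees=True).as_matrix()[:2,:2]@[a,b]),.003]
print([proj(w,M(*q)).round().tolist() for q in((-.1,-.12),(-.1,.12),(.1,.12),(.1,-.12))])
c=cam('side');cv2.imwrite('pics/s3.png',cv2.resize(c['pixels'][150:330,150:390],(800,600)))
E
```

```text
30.00002074521035 [-0.00480289 -1.03194159 -1.323819  ] [0.47916242 0.01942195 0.10974791]
 turn [-0.001 -0.001  0.002] shift cm [-0.36  0.33  6.77] rows 2.0
 turn [-0.001 -0.001  0.002] shift cm [-0.37  0.33  7.17] rows 2.0
[[79.0, -24.0], [438.0, -23.0], [404.0, 254.0], [110.0, 253.0]]
```

View pics/s3.png

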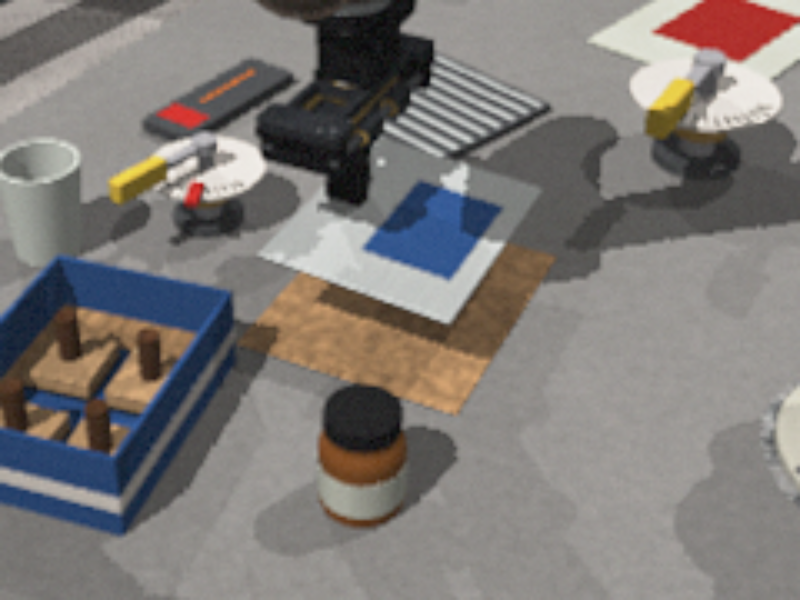

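The side crop shows the lid level over the mat, and four blocks in the open tin, with handles at (68,335), (148,355), (12,405) and (97,425). I'll lower and release.

Call:
arm_command(
  deltas=[
    [0, 0, 0, -0.4, 0.3, 2.5, 1],
    [0, 0, 0, -0.4, 0.3, 4.5, 1],
    [0, 0, 0, -0.4, 0.3, 5.7, 1],
    [0, 0, 0, -0.4, 0.3, 6.4, 1],
    [0, 0, 0, -0.4, 0.3, 6.8, 1],
    [0, 0, 0, -0.4, 0.3, 7.1, 1],
    [0, 0, 0, -0.4, 0.3, 7.2, 1],
    [0, 0, 0, -0.4, 0.3, 7.2, 1],
  ],
)

```text
time_s: 8.1
tcp_pos: [0.4867, 0.0236, 0.0401]
ee_rot: [[-0.997, -0.079, 0.008], [-0.079, 0.997, 0.002], [-0.008, 0.001, -1.0]]
wrist_force: [2.1, 0.1, 3.0]
gripper_width: 0.203
gripper_force: 30.0
```

Call:
arm_command(
  deltas=[
    [0, 0, 0, 0, 0, 0, 0.5],
    [0, 0, 0, 0, 0, 0, 0.5],
    [0, 0, 0, 0, 0, 0, 0.4],
    [0, 0, 0, 0, 0, 0, 0.3],
    [0, 0, 0, 0, 0, 0, 0.2],
    [0, 0, 0, 0, 0, 0, 0],
    [0, 0, 0, 0, 0, 0, 0],
    [0, 0, 0, 0, 0, 0, 0],
  ],
)

```text
time_s: 8.77
tcp_pos: [0.4848, 0.0229, 0.0386]
ee_rot: [[-0.997, -0.079, 0.004], [-0.079, 0.997, 0.001], [-0.004, 0.0, -1.0]]
wrist_force: [-0.3, -0.4, 0.5]
gripper_width: 0.48
gripper_force: 0.0
```

```bash
python3 - <<'E'
from h import *
s=sense(); print(s['gripper_force'],s['gripper_width'],s['wrist_force'],s['tcp_pos'])
# over tin to look
plan(down(191.5),[.46,.27,.40]);
E
```

```text
0.0 0.4803758850482656 [-0.34613942 -0.35007086  0.49559224] [0.48483082 0.02294393 0.03856786]
 turn [ 0.     0.004 -0.122] shift cm [  0.4   24.84 -36.13] rows 11.0
```

Call:
arm_command(
  deltas=[
    [0, 0, 0, 0, 0, -3, 0],
    [0, 0, 0, 0, 0, -7, 0],
    [0, 0, 0, 0, 0, -11, 0],
    [0, 0, 0, 0, 0, -15, 0],
    [0, 0, 0, 0, 0, -19, 0],
    [0, 0, 0, 0, 0, -23, 0],
    [0, 0, 0, 0, 0, -26, 0],
    [0, 0, 0, 0, 0, -26, 0],
  ],
)

```text
time_s: 9.43
tcp_pos: [0.4869, 0.0231, 0.3061]
ee_rot: [[-0.997, -0.08, 0.018], [-0.08, 0.997, 0.004], [-0.018, 0.002, -1.0]]
wrist_force: [1.0, 0.2, 0.5]
gripper_width: 0.5
gripper_force: 0.0
```

Call:
arm_command(
  deltas=[
    [0, 0, -0.12, -13.0, 25.8, 0, 0],
    [0, 0, -0.12, -13.0, 25.8, 0, 0],
    [0, 0, -0.12, -13.0, 25.8, 0, 0],
    [0, 0, -0.12, -13.0, 25.8, 0, 0],
    [0, 0, -0.12, -13.0, 25.8, 0, 0],
    [0, 0, -0.12, -13.0, 25.8, 0, 0],
    [0, 0, -0.12, -13.0, 25.8, 0, 0],
    [0, 0, -0.12, -13.0, 25.8, 0, 0],
  ],
)

```text
time_s: 10.1
tcp_pos: [0.5945, 0.296, 0.2955]
ee_rot: [[-0.979, -0.201, 0.002], [-0.201, 0.979, 0.0], [-0.002, -0.0, -1.0]]
wrist_force: [0.8, 0.3, -0.6]
gripper_width: 0.501
gripper_force: 0.0
```

```bash
python3 - <<'E'
from h import *
s=sense(); print(s['tcp_pos'],s['time_s'])
w=cam('wrist','w4'); cv2.imwrite('pics/t4.png',cam('top')['pixels'])
T=lambda a,b,z:[*(np.array([.5565,.285])+Ro.from_euler('z',11.5,degrees=True).as_matrix()[:2,:2]@[a,b]),z]
print('rim',[proj(w,T(*q,.072)).round().tolist() for q in((-.079,-.102),(-.079,.102),(.079,.102),(.079,-.102))])
print('handle',[proj(w,T(*q,.064)).round().tolist() for q in((-.036,-.044),(-.036,.044),(.036,.044),(.036,-.044))])
E
```

```text
[0.59451224 0.29601926 0.29551208] 10.1
rim [[153.0, 59.0], [349.0, 60.0], [339.0, 206.0], [162.0, 206.0]]
handle [[211.0, 103.0], [291.0, 103.0], [289.0, 168.0], [212.0, 168.0]]
```

View pics/w4.png

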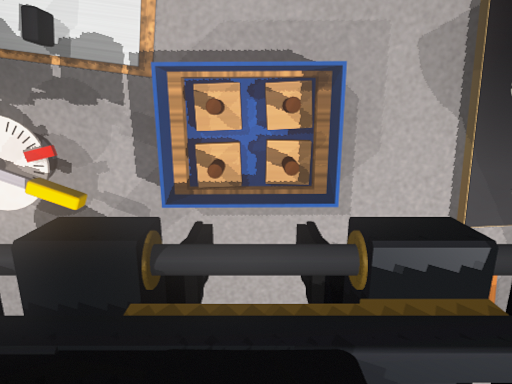

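The wrist view shows the open tin with four blocks. The handle tops are at about (213,104), (293,103), (291,166) and (214,170), close to where they should be.

```bash
cat > seq.py <<'E'
from h import *
import sys
G=lambda a,b:np.array([.5649,-.2922])+Ro.from_euler('z',-15.4,degrees=True).as_matrix()[:2,:2]@[a,b]
def seq(h,g,yaw=191.5,gy=164.6,zg=.046,zp=.054,zc=.20):
    "pick at xy h, place at xy g, from the present pose"
    plan(down(yaw),[*h,.15],'above'); print(' then down',round((.15-zg)*100,1),'up',round((zc-zg)*100,1))
    d=down(yaw).T@np.array([*(np.array(g)-h),0])*100; dt=np.radians(gy-yaw)
    print(' carry turn z',-dt.round(3),'shift',d.round(2),'half',(d/2).round(2),'down',round((zc-zp)*100,1))
    b=down(gy).T@np.array([*(np.array(h)-g),0])*100; print(' back (after turn)',b.round(2),'turn',dt.round(3))
E
python3 - <<'E'
from seq import *
w=cam('wrist')
H=[back(w,u,.064)[:2] for u in((213,104),(293,103),(291,166),(214,170))]
R=Ro.from_euler('z',11.5,degrees=True).as_matrix()[:2,:2]
for h in H: print(h.round(4),(R.T@(h-[.5565,.285])).round(3))
for n,u,z in[('markmid',(40,154),.064),('lev out',(84,201),.083),('lev in',(28,187),.083)]: print(n,back(w,u,z).round(4))
gs=[G(.045,-.05),G(.045,.05),G(-.045,-.05),G(-.045,.05)]; print(np.round(gs,4).tolist())
seq(H[2],gs[0])
E
```

```text
[0.529  0.2327] [-0.037 -0.046]
[0.5104 0.3185] [-0.039  0.042]
[0.5787 0.3322] [0.031 0.042]
[0.6011 0.2464] [ 0.036 -0.047]
markmid [0.6227 0.049  0.064 ]
lev out [0.6613 0.1115 0.083 ]
lev in [0.6576 0.0493 0.083 ]
[[0.595, -0.3524], [0.6216, -0.2559], [0.5082, -0.3285], [0.5348, -0.232]]
above turn [-0.001  0.002 -0.001] shift cm [ 0.59  4.39 14.79] rows 4.0
 then down 10.4 up 15.4
 carry turn z 0.469 shift [ 12.05 -67.41   0.  ] half [  6.03 -33.7    0.  ] down 14.6
 back (after turn) [19.75 65.57  0.  ] turn -0.469
```

Call:
arm_command(
  deltas=[
    [0, 0, 0, 0.6, 4.4, 8, 0],
    [0, 0, 0, 0.6, 4.4, 12, 0],
    [0, 0, 0, 0.6, 4.4, 15, 0],
    [0, 0, 0, 0.6, 4.4, 18, 0],
    [0, 0, 0, 0.6, 4.4, 21, 0],
    [0, 0, 0, 0.6, 4.4, 23.5, 0],
    [0, 0, 0, 0.6, 4.4, 25, 0],
    [0, 0, 0, 0.6, 4.4, 25, 0],
  ],
)

```text
time_s: 10.92
tcp_pos: [0.577, 0.3289, 0.0449]
ee_rot: [[-0.981, -0.195, -0.003], [-0.195, 0.981, -0.005], [0.004, -0.004, -1.0]]
wrist_force: [-0.7, -0.2, -0.2]
gripper_width: 0.502
gripper_force: 0.0
```

Call:
arm_command(
  deltas=[
    [0, 0, 0, 0, 0, 0, 1],
    [0, 0, 0, 0, 0, 0, 1],
    [0, 0, 0, 0, 0, 0, 1],
    [0, 0, 0, 0, 0, 0, 1],
    [0, 0, 0, 0, 0, 0, 1],
    [0, 0, 0, 0, 0, 0, 1],
    [0, 0, 0, 0, 0, 0, 1],
    [0, 0, 0, 0, 0, 0, 1],
  ],
)

```text
time_s: 11.58
tcp_pos: [0.5803, 0.333, 0.0511]
ee_rot: [[-0.98, -0.198, 0.006], [-0.198, 0.98, 0.002], [-0.006, 0.001, -1.0]]
wrist_force: [-0.5, 0.1, 6.3]
gripper_width: 0.195
gripper_force: 30.0
```

Call:
arm_command(
  deltas=[
    [0, 0, 0, 0, 0, 0, 1],
    [0, 0, 0, 0, 0, 0, 1],
    [0, 0, 0, 0, 0, -2, 1],
    [0, 0, 0, 0, 0, -5, 1],
    [0, 0, 0, 0, 0, -9, 1],
    [0, 0, 0, 0, 0, -13, 1],
    [0, 0, 0, 0, 0, -15.5, 1],
    [0, 0, 0, 0, 0, -15.5, 1],
  ],
)

```text
time_s: 12.25
tcp_pos: [0.5816, 0.3339, 0.2121]
ee_rot: [[-0.98, -0.198, 0.015], [-0.198, 0.98, 0.008], [-0.016, 0.005, -1.0]]
wrist_force: [0.1, 0.4, -0.1]
gripper_width: 0.198
gripper_force: 30.0
```

```bash
python3 - <<'E'
from seq import *
s=sense(); print(s['gripper_force'],s['gripper_width'],s['wrist_force'],s['tcp_pos'])
plan(down(164.6),[.595,-.3524,.20])
c=cam('side');cv2.imwrite('pics/s5.png',cv2.resize(c['pixels'][150:330,100:340],(800,600)))
E
```

```text
29.999014609493315 0.19785497403551938 [ 0.0815762   0.35204368 -0.13504334] [0.58163761 0.33391094 0.2120871 ]
 turn [0.009 0.015 0.469] shift cm [ 12.33 -67.54   0.65] rows 17.0
```

View pics/s5.png

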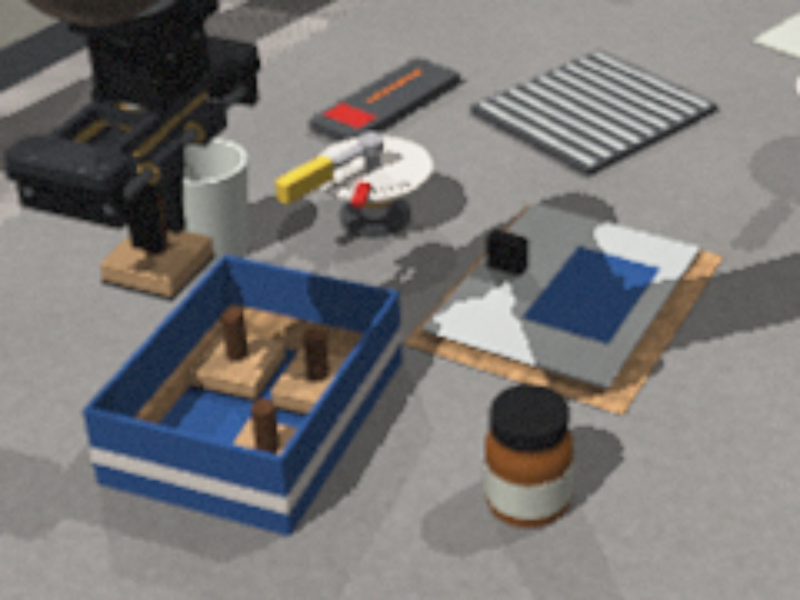

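The side crop shows one block lifted upright, three left in the tin, and the lid flat on the mat with its lug up. I'll carry the block to the grille.

Call:
arm_command(
  deltas=[
    [0, 0, 0, 4.1, -22.5, 0.2, 1],
    [0, 0, 0, 4.1, -22.5, 0.2, 1],
    [0, 0, 0, 4.1, -22.5, 0.2, 1],
    [0, 0, 0, 4.1, -22.5, 0.2, 1],
    [0, 0, 0, 4.1, -22.5, 0.2, 1],
    [0, 0, 0, 4.1, -22.5, 0.2, 1],
  ],
)

```text
time_s: 12.8
tcp_pos: [0.5812, 0.0993, 0.2001]
ee_rot: [[-0.981, -0.194, -0.001], [-0.194, 0.981, -0.001], [0.001, -0.001, -1.0]]
wrist_force: [0.4, -0.5, -0.3]
gripper_width: 0.196
gripper_force: 30.0
```

Call:
arm_command(
  deltas=[
    [0, 0, 0, 4.1, -22.5, 0.2, 1],
    [0, 0, 0, 4.1, -22.5, 0.2, 1],
    [0, 0, 0, 4.1, -22.5, 0.2, 1],
    [0, 0, 0, 4.1, -22.5, 0.2, 1],
    [0, 0, 0, 4.1, -22.5, 0.2, 1],
    [0, 0, 0, 4.1, -22.5, 0.2, 1],
  ],
)

```text
time_s: 13.3
tcp_pos: [0.5857, -0.1289, 0.1977]
ee_rot: [[-0.981, -0.194, -0.0], [-0.194, 0.981, 0.001], [0.0, 0.001, -1.0]]
wrist_force: [0.1, 0.9, -1.1]
gripper_width: 0.195
gripper_force: 30.0
```

Call:
arm_command(
  deltas=[
    [0, 0, 0.47, 4.1, -22.5, 0.2, 1],
    [0, 0, 0.47, 4.1, -22.5, 0.2, 1],
    [0, 0, 0.47, 4.1, -22.5, 0.2, 1],
    [0, 0, 0.47, 4.1, -22.5, 0.2, 1],
    [0, 0, 0.47, 4.1, -22.5, 0.2, 1],
    [0, 0, 0.47, 4.1, -22.5, 0.2, 1],
    [0, 0, 0.47, 4.1, -22.5, 0.2, 1],
    [0, 0, 0.47, 4.1, -22.5, 0.2, 1],
  ],
)

```text
time_s: 13.97
tcp_pos: [0.5903, -0.3545, 0.1949]
ee_rot: [[-0.963, 0.271, -0.0], [0.271, 0.963, 0.003], [0.001, 0.003, -1.0]]
wrist_force: [0.3, 0.8, -1.1]
gripper_width: 0.2
gripper_force: 30.0
```

```bash
python3 - <<'E'
from seq import *
s=sense(); print(s['gripper_force'],s['gripper_width'],s['tcp_pos'])
plan(down(164.6),[.595,-.3524,.058])
w=cam('wrist','w6'); print([proj(w,[*G(*q),.010]).round().tolist() for q in((-.09,-.1),(-.09,.1),(.09,.1),(.09,-.1))])
E
```

```text
29.99922650400549 0.19950220131687427 [ 0.59029995 -0.35453656  0.19485813]
 turn [ 0.003 -0.001 -0.005] shift cm [-0.41  0.29 13.69] rows 4.0
[[202.0, 40.0], [420.0, 39.0], [400.0, 225.0], [209.0, 226.0]]
```

View pics/w6.png

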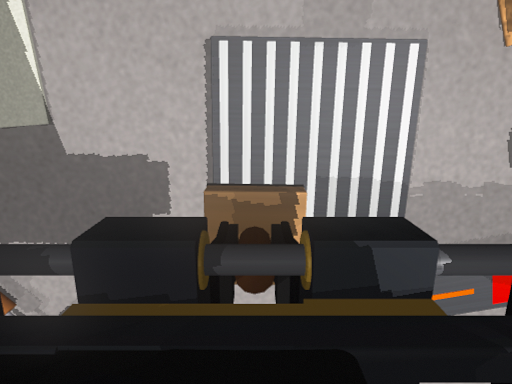

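The wrist view shows the grille with corners at (209,38) and (425,40), about 5 mm further along tool y than I estimated, so I shift the centre to (0.566,-0.288). The block is held upright.

Call:
arm_command(
  deltas=[
    [0, 0, 0, -0.4, 0.7, 3, 1],
    [0, 0, 0, -0.4, 0.7, 7, 1],
    [0, 0, 0, -0.4, 0.7, 10, 1],
    [0, 0, 0, -0.4, 0.7, 12, 1],
    [0, 0, 0, -0.4, 0.7, 13, 1],
    [0, 0, 0, -0.4, 0.7, 13.5, 1],
    [0, 0, 0, -0.4, 0.7, 13.8, 1],
    [0, 0, 0, -0.4, 0.7, 13.8, 1],
  ],
)

```text
time_s: 14.68
tcp_pos: [0.5988, -0.3476, 0.0607]
ee_rot: [[-0.964, 0.267, 0.005], [0.267, 0.964, 0.0], [-0.005, 0.002, -1.0]]
wrist_force: [-0.2, -0.1, -0.5]
gripper_width: 0.203
gripper_force: 30.0
```

Call:
arm_command(
  deltas=[
    [0, 0, 0, 0, 0, 0, 1],
    [0, 0, 0, 0, 0, 0, 1],
    [0, 0, 0, 0, 0, 0, 0.5],
    [0, 0, 0, 0, 0, 0, 0.4],
    [0, 0, 0, 0, 0, 0, 0.2],
    [0, 0, 0, 0, 0, 0, 0],
    [0, 0, 0, 0, 0, 0, 0],
    [0, 0, 0, 0, 0, 0, 0],
  ],
)

```text
time_s: 15.35
tcp_pos: [0.598, -0.3481, 0.0598]
ee_rot: [[-0.963, 0.268, 0.004], [0.268, 0.963, 0.001], [-0.004, 0.002, -1.0]]
wrist_force: [-0.5, 0.2, 0.1]
gripper_width: 0.474
gripper_force: 0.0
```

Call:
arm_command(
  deltas=[
    [0, 0, 0, 0, 0, -2, 0],
    [0, 0, 0, 0, 0, -6, 0],
    [0, 0, 0, 0, 0, -10, 0],
    [0, 0, 0, 0, 0, -14, 0],
    [0, 0, 0, 0, 0, -18, 0],
    [0, 0, 0, 0, 0, -20, 0],
    [0, 0, 0, 0, 0, -20, 0],
    [0, 0, 0, 0, 0, -20, 0],
  ],
)

```text
time_s: 16.02
tcp_pos: [0.5976, -0.3482, 0.2616]
ee_rot: [[-0.963, 0.268, 0.007], [0.268, 0.963, 0.0], [-0.007, 0.002, -1.0]]
wrist_force: [-0.1, -0.9, -0.9]
gripper_width: 0.499
gripper_force: 0.0
```

```bash
sed -i 's/.5649,-.2922/.566,-.288/' seq.py; python3 - <<'E'
from seq import *
s=sense(); print(s['gripper_width'],s['tcp_pos'])
c=cam('side','s7'); t=cam('top','t7'); 
H=[(.529,.2327),(.5104,.3185),(.5787,.3322),(.6011,.2464)]
print('expected tin handle tops in top',[proj(t,[*h,.064]).round().tolist() for h in H],'placed',proj(t,[*G(.045,-.05),.070]))
plan(down(191.5),[.6011,.2464,.24])
seq(np.array(H[3]),G(.045,.05))
A=t['pixels'][110:230,120:400]; cv2.imwrite('pics/t7c.png',cv2.resize(A,(800,343),interpolation=cv2.INTER_CUBIC))
E
```

```text
0.49873675764700326 [ 0.59758288 -0.34819423  0.26156895]
expected tin handle tops in top [[169.0, 189.0], [139.0, 195.0], [136.0, 172.0], [166.0, 165.0]] placed [370.81599232 170.36574066]
 turn [ 0.002  0.001 -0.472] shift cm [15.49 57.35  1.95] rows 15.0
above turn [ 0.002  0.001 -0.472] shift cm [15.5  57.33 10.95] rows 15.0
 then down 10.4 up 15.4
 carry turn z 0.469 shift [  7.82 -49.24   0.  ] half [  3.91 -24.62   0.  ] down 14.6
 back (after turn) [15.31 47.45  0.  ] turn -0.469
```

View pics/t7c.png

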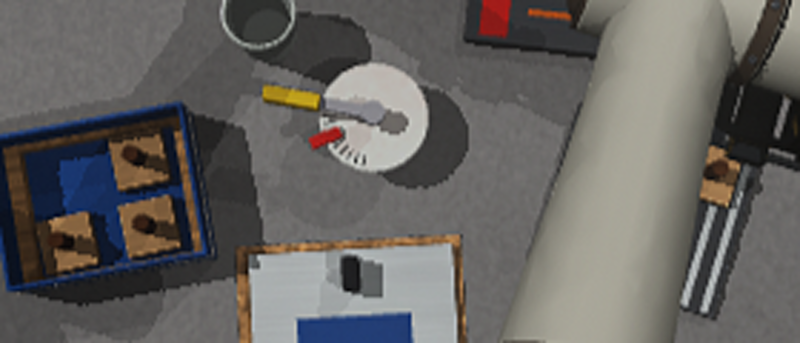

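The top crop shows the first block standing on the grille at (718,170), with three blocks in the tin at (140,158), (65,240) and (150,223), undisturbed. I go back to the viewing pose and build a handle detector.

```bash
cat >> seq.py <<'E'
V=[.5945,.296,.2955]
def handles(w):
    "handle tops in the tin from the wrist picture (dark brown round blobs), back-projected at .064"
    im=w['pixels'].astype(int); b,g,r=im[...,0],im[...,1],im[...,2]
    m=((r<115)&(r-b>15)&(r>g)).astype(np.uint8)
    Rt=Ro.from_euler('z',11.5,degrees=True).as_matrix()[:2,:2]
    poly=np.int32([proj(w,[*(np.array([.5565,.285])+Rt@q),.05]) for q in((-.066,-.08),(-.066,.08),(.066,.08),(.066,-.08))])
    k=np.zeros_like(m); cv2.fillPoly(k,[poly],1); m=cv2.morphologyEx(m&k,cv2.MORPH_OPEN,np.ones((3,3)))
    n,_,st,ce=cv2.connectedComponentsWithStats(m)
    for i in range(1,n):
        if st[i,4]>60: p=back(w,ce[i],.050); print('blob',ce[i].round(1),st[i,2:],'xy',p[:2].round(4),'tin',(Rt.T@(p[:2]-[.5565,.285])).round(3))
E
python3 - <<'E'
from seq import *
w=cam('wrist'); 
# test on w4 using its pose
s=sense(); R=np.array(s['ee_rot']); p=np.array(s['tcp_pos'])
Cw=-w['R'].T@w['t']; off=R.T@(Cw-p); Rc=R.T@w['R'].T
R4=np.array([[-.979,-.201,.002],[-.201,.979,0],[-.002,0,-1]]); w['R']=(R4@Rc).T; w['t']=-w['R']@(np.array([.5945,.296,.2955])+R4@off)
w['pixels']=cv2.imread('pics/w4.png'); handles(w)
for u in((213,104),(291,166)): print(w['pixels'][u[1]-2:u[1]+3,u[0]-2:u[0]+3].reshape(-1,3).mean(0))
plan(down(191.5),V)
E
```

```text
blob [316.3  80.1] [ 19  15 134] xy [0.4816 0.3439] tin [-0.062  0.073]
blob [306.4  85.9] [11 10 97] xy [0.4899 0.3345] tin [-0.055  0.062]
blob [304.6 118.1] [ 12  17 145] xy [0.5245 0.3409] tin [-0.02   0.061]
blob [286.5 160.7] [12 10 78] xy [0.5766 0.3317] tin [0.029 0.042]
blob [218.8 163.5] [13 12 87] xy [0.5961 0.2539] tin [ 0.033 -0.038]
blob [302.9 174.2] [ 12  18 161] xy [0.5884 0.3546] tin [0.045 0.062]
blob [192.5 187.1] [ 24  10 111] xy [0.6307 0.2279] tin [ 0.061 -0.071]
blob [260.1 187.1] [102   8 381] xy [0.6142 0.3078] tin [0.061 0.011]
[ 51.56  77.48 122.52]
[ 48.72  76.8  122.36]
 turn [ 0.003  0.    -0.472] shift cm [17.45 61.97 -3.63] rows 16.0
```

Call:
arm_command(
  deltas=[
    [0, 0, 0, 5.8, 20.7, -1.2, 0],
    [0, 0, 0, 5.8, 20.7, -1.2, 0],
    [0, 0, 0, 5.8, 20.7, -1.2, 0],
    [0, 0, 0, 5.8, 20.7, -1.2, 0],
    [0, 0, 0, 5.8, 20.7, -1.2, 0],
    [0, 0, 0, 5.8, 20.7, -1.2, 0],
  ],
)

```text
time_s: 16.67
tcp_pos: [0.5962, -0.1281, 0.2709]
ee_rot: [[-0.965, 0.263, 0.002], [0.263, 0.965, 0.002], [-0.001, 0.002, -1.0]]
wrist_force: [-0.3, 0.2, 0.6]
gripper_width: 0.5
gripper_force: 0.0
```

Call:
arm_command(
  deltas=[
    [0, 0, 0, 5.8, 20.7, -1.2, 0],
    [0, 0, 0, 5.8, 20.7, -1.2, 0],
    [0, 0, 0, 5.8, 20.7, -1.2, 0],
    [0, 0, 0, 5.8, 20.7, -1.2, 0],
    [0, 0, 0, 5.8, 20.7, -1.2, 0],
    [0, 0, 0, 5.8, 20.7, -1.2, 0],
  ],
)

```text
time_s: 17.17
tcp_pos: [0.5959, 0.0868, 0.2826]
ee_rot: [[-0.965, 0.263, 0.002], [0.263, 0.965, 0.001], [-0.002, 0.001, -1.0]]
wrist_force: [-0.9, -1.3, 0.8]
gripper_width: 0.503
gripper_force: 0.0
```

Call:
arm_command(
  deltas=[
    [0, 0, -0.47, 5.8, 20.7, -1.2, 0],
    [0, 0, -0.47, 5.8, 20.7, -1.2, 0],
    [0, 0, -0.47, 5.8, 20.7, -1.2, 0],
    [0, 0, -0.47, 5.8, 20.7, -1.2, 0],
    [0, 0, -0.47, 5.8, 20.7, -1.2, 0],
    [0, 0, -0.47, 5.8, 20.7, -1.2, 0],
    [0, 0, -0.47, 5.8, 20.7, -1.2, 0],
    [0, 0, -0.47, 5.8, 20.7, -1.2, 0],
  ],
)

```text
time_s: 17.83
tcp_pos: [0.5955, 0.2964, 0.2945]
ee_rot: [[-0.98, -0.198, 0.001], [-0.198, 0.98, -0.001], [-0.001, -0.002, -1.0]]
wrist_force: [-0.6, -0.2, -0.4]
gripper_width: 0.499
gripper_force: 0.0
```

```bash
cat >> seq.py <<'E'
H0={1:(213,104),2:(293,103),3:(291,166),4:(214,170)}
def match(w,ks):
    ref=cv2.imread('pics/w4.png'); out={}
    for k in ks:
        u,v=H0[k]; T=ref[v-14:v+12,u-15:u+16]; A=w['pixels'][v-44:v+42,u-45:u+46]
        r=cv2.matchTemplate(A,T,cv2.TM_CCOEFF_NORMED); _,sc,_,(x,y)=cv2.minMaxLoc(r)
        p=back(w,(u+x-30,v+y-30),.064)[:2]; out[k]=p; print('block',k,'score',round(sc,2),'shift px',x-30,y-30,'xy',p.round(4))
    return out
E
python3 - <<'E'
from seq import *
s=sense(); print(s['tcp_pos'])
w=cam('wrist','w8'); o=match(w,(1,2,4)); seq(o[4],G(.045,.05))
E
```

```text
[0.59546717 0.29636782 0.29452757]
block 1 score 0.98 shift px 0 0 xy [0.5314 0.2378]
block 2 score 0.98 shift px 0 -1 xy [0.512  0.3229]
block 4 score 0.98 shift px 0 0 xy [0.6031 0.2513]
above turn [-0.001  0.002 -0.003] shift cm [ 0.17 -4.46 14.52] rows 4.0
 then down 10.4 up 15.4
 carry turn z 0.469 shift [  8.11 -49.69   0.  ] half [  4.05 -24.84   0.  ] down 14.6
 back (after turn) [15.25 47.98  0.  ] turn -0.469
```

Call:
arm_command(
  deltas=[
    [0, 0, 0, 0.3, -4.5, 8, 0],
    [0, 0, 0, 0.3, -4.5, 12, 0],
    [0, 0, 0, 0.3, -4.5, 15, 0],
    [0, 0, 0, 0.3, -4.5, 18, 0],
    [0, 0, 0, 0.3, -4.5, 21, 0],
    [0, 0, 0, 0.3, -4.5, 23.5, 0],
    [0, 0, 0, 0.3, -4.5, 25, 0],
    [0, 0, 0, 0.3, -4.5, 25, 0],
  ],
)

```text
time_s: 18.55
tcp_pos: [0.6014, 0.2486, 0.0438]
ee_rot: [[-0.981, -0.195, -0.001], [-0.195, 0.981, -0.003], [0.002, -0.003, -1.0]]
wrist_force: [-0.3, 0.0, 1.1]
gripper_width: 0.496
gripper_force: 0.0
```

Call:
arm_command(
  deltas=[
    [0, 0, 0, 0, 0, 0, 1],
    [0, 0, 0, 0, 0, 0, 1],
    [0, 0, 0, 0, 0, 0, 1],
    [0, 0, 0, 0, 0, 0, 1],
    [0, 0, 0, 0, 0, 0, 1],
    [0, 0, 0, 0, 0, 0, 1],
    [0, 0, 0, 0, 0, 0, 1],
    [0, 0, 0, 0, 0, 0, 1],
  ],
)

```text
time_s: 19.22
tcp_pos: [0.6029, 0.252, 0.0469]
ee_rot: [[-0.98, -0.198, 0.004], [-0.198, 0.98, 0.001], [-0.004, -0.0, -1.0]]
wrist_force: [-0.1, -1.7, 2.5]
gripper_width: 0.201
gripper_force: 30.0
```

Call:
arm_command(
  deltas=[
    [0, 0, 0, 0, 0, 0, 1],
    [0, 0, 0, 0, 0, 0, 1],
    [0, 0, 0, 0, 0, -2, 1],
    [0, 0, 0, 0, 0, -5, 1],
    [0, 0, 0, 0, 0, -9, 1],
    [0, 0, 0, 0, 0, -13, 1],
    [0, 0, 0, 0, 0, -15.5, 1],
    [0, 0, 0, 0, 0, -15.5, 1],
  ],
)

```text
time_s: 19.88
tcp_pos: [0.6049, 0.2541, 0.2085]
ee_rot: [[-0.98, -0.199, 0.015], [-0.199, 0.98, 0.008], [-0.017, 0.004, -1.0]]
wrist_force: [0.6, 1.1, -0.1]
gripper_width: 0.199
gripper_force: 30.0
```

Call:
arm_command(
  deltas=[
    [0, 0, 0, 4, -24.7, 0, 1],
    [0, 0, 0, 4, -24.7, 0, 1],
    [0, 0, 0, 4, -24.7, 0, 1],
    [0, 0, 0, 4, -24.7, 0, 1],
    [0, 0, 0, 4, -24.7, 0, 1],
    [0, 0, 0, 4, -24.7, 0, 1],
    [0, 0, 0, 4, -24.7, 0, 1],
  ],
)

```text
time_s: 20.47
tcp_pos: [0.6105, -0.0038, 0.1997]
ee_rot: [[-0.982, -0.191, 0.001], [-0.191, 0.982, 0.0], [-0.001, -0.0, -1.0]]
wrist_force: [-0.0, 0.8, -1.2]
gripper_width: 0.196
gripper_force: 30.0
```

Call:
arm_command(
  deltas=[
    [0, 0, 0.47, 4, -24.7, 0, 1],
    [0, 0, 0.47, 4, -24.7, 0, 1],
    [0, 0, 0.47, 4, -24.7, 0, 1],
    [0, 0, 0.47, 4, -24.7, 0, 1],
    [0, 0, 0.47, 4, -24.7, 0, 1],
    [0, 0, 0.47, 4, -24.7, 0, 1],
    [0, 0, 0.47, 4, -24.7, 0, 1],
    [0, 0, 0.47, 4, -24.7, 0, 1],
  ],
)

```text
time_s: 21.13
tcp_pos: [0.6204, -0.2498, 0.1988]
ee_rot: [[-0.962, 0.272, 0.002], [0.272, 0.962, 0.002], [-0.001, 0.003, -1.0]]
wrist_force: [0.2, 0.2, -0.9]
gripper_width: 0.197
gripper_force: 30.0
```

```bash
python3 - <<'E'
from seq import *
s=sense(); print(s['gripper_force'],s['gripper_width'],s['tcp_pos'])
plan(down(164.6),[*G(.045,.05),.060])
E
```

```text
29.98146988917142 0.19727603945994943 [ 0.62042281 -0.24980004  0.19877817]
 turn [ 0.003  0.001 -0.007] shift cm [-0.26 -0.16 13.88] rows 4.0
```

Call:
arm_command(
  deltas=[
    [0, 0, 0, -0.3, -0.2, 3, 1],
    [0, 0, 0, -0.3, -0.2, 7, 1],
    [0, 0, 0, -0.3, -0.2, 10, 1],
    [0, 0, 0, -0.3, -0.2, 12, 1],
    [0, 0, 0, -0.3, -0.2, 13.5, 1],
    [0, 0, 0, -0.3, -0.2, 14.2, 1],
    [0, 0, 0, -0.3, -0.2, 14.6, 1],
    [0, 0, 0, -0.3, -0.2, 14.6, 1],
  ],
)

```text
time_s: 21.8
tcp_pos: [0.6242, -0.2495, 0.0544]
ee_rot: [[-0.964, 0.267, 0.003], [0.267, 0.964, 0.001], [-0.003, 0.002, -1.0]]
wrist_force: [0.1, 0.4, -1.2]
gripper_width: 0.196
gripper_force: 30.0
```

Call:
arm_command(
  deltas=[
    [0, 0, 0, 0, 0, 0, 1],
    [0, 0, 0, 0, 0, 0, 1],
    [0, 0, 0, 0, 0, 0, 0.5],
    [0, 0, 0, 0, 0, 0, 0.4],
    [0, 0, 0, 0, 0, 0, 0.2],
    [0, 0, 0, 0, 0, 0, 0],
    [0, 0, 0, 0, 0, 0, 0],
    [0, 0, 0, 0, 0, 0, 0],
  ],
)

```text
time_s: 22.47
tcp_pos: [0.6242, -0.2507, 0.0551]
ee_rot: [[-0.963, 0.268, 0.004], [0.268, 0.963, 0.001], [-0.004, 0.002, -1.0]]
wrist_force: [0.0, -0.7, -0.6]
gripper_width: 0.475
gripper_force: 0.0
```

Call:
arm_command(
  deltas=[
    [0, 0, 0, 0, 0, -2, 0],
    [0, 0, 0, 0, 0, -6, 0],
    [0, 0, 0, 0, 0, -10, 0],
    [0, 0, 0, 0, 0, -14, 0],
    [0, 0, 0, 0, 0, -18, 0],
    [0, 0, 0, 0, 0, -20, 0],
    [0, 0, 0, 0, 0, -20, 0],
  ],
)

```text
time_s: 23.05
tcp_pos: [0.6258, -0.2518, 0.2626]
ee_rot: [[-0.963, 0.267, 0.016], [0.267, 0.964, -0.003], [-0.017, 0.001, -1.0]]
wrist_force: [-0.0, 0.2, 1.7]
gripper_width: 0.498
gripper_force: 0.0
```

Call:
arm_command(
  deltas=[
    [0, 0, 0, 8.6, 26, -2, 0],
    [0, 0, 0, 8.6, 26, -2, 0],
    [0, 0, 0, 8.6, 26, -2, 0],
    [0, 0, 0, 8.6, 26, -2, 0],
    [0, 0, 0, 8.6, 26, -2, 0],
    [0, 0, 0, 8.6, 26, -2, 0],
    [0, 0, 0, 8.6, 26, -2, 0],
  ],
)

```text
time_s: 23.63
tcp_pos: [0.6094, 0.0263, 0.2748]
ee_rot: [[-0.964, 0.266, 0.003], [0.266, 0.964, 0.001], [-0.003, 0.002, -1.0]]
wrist_force: [0.8, 0.3, -0.0]
gripper_width: 0.502
gripper_force: 0.0
```

Call:
arm_command(
  deltas=[
    [0, 0, -0.47, 8.6, 26, -2, 0],
    [0, 0, -0.47, 8.6, 26, -2, 0],
    [0, 0, -0.47, 8.6, 26, -2, 0],
    [0, 0, -0.47, 8.6, 26, -2, 0],
    [0, 0, -0.47, 8.6, 26, -2, 0],
    [0, 0, -0.47, 8.6, 26, -2, 0],
    [0, 0, -0.47, 8.6, 26, -2, 0],
    [0, 0, -0.47, 8.6, 26, -2, 0],
  ],
)

```text
time_s: 24.3
tcp_pos: [0.596, 0.3013, 0.2936]
ee_rot: [[-0.979, -0.203, 0.003], [-0.203, 0.979, 0.001], [-0.003, 0.0, -1.0]]
wrist_force: [1.0, -0.9, -0.8]
gripper_width: 0.497
gripper_force: 0.0
```

```bash
python3 - <<'E'
from seq import *
s=sense(); print(s['tcp_pos'])
w=cam('wrist','w9'); o=match(w,(1,2)); 
for k,g in((1,G(-.045,-.05)),(2,G(-.045,.05))): seq(o[k],g); print((down(164.6).T@np.array([*(np.array(V[:2])-g),0])*100).round(2))
t=cam('top','t9'); r=t['pixels'][140:230,300:400]; cv2.imwrite('pics/t9c.png',cv2.resize(r,(500,450)))
E
```

```text
[0.59595228 0.30126223 0.29356575]
block 1 score 0.99 shift px -4 -2 xy [0.5314 0.2385]
block 2 score 0.98 shift px -4 -2 xy [0.5126 0.3233]
above turn [-0.001  0.002  0.002] shift cm [ 7.58 -4.6  14.35] rows 5.0
 then down 10.4 up 15.4
 carry turn z 0.469 shift [ 13.38 -54.71   0.  ] half [  6.69 -27.35   0.  ] down 14.6
 back (after turn) [12.82 54.84  0.  ] turn -0.469
[ 8.26 62.06  0.  ]
above turn [-0.001  0.002  0.002] shift cm [ 7.71  4.08 14.34] rows 5.0
 then down 10.4 up 15.4
 carry turn z 0.469 shift [  8.71 -54.47   0.  ] half [  4.35 -27.24   0.  ] down 14.6
 back (after turn) [16.88 52.52  0.  ] turn -0.469
[ 8.26 52.06  0.  ]
```

Call:
arm_command(
  deltas=[
    [0, 0, 0, 7.5, -4.6, 8, 0],
    [0, 0, 0, 7.5, -4.6, 12, 0],
    [0, 0, 0, 7.5, -4.6, 15, 0],
    [0, 0, 0, 7.5, -4.6, 18, 0],
    [0, 0, 0, 7.5, -4.6, 21, 0],
    [0, 0, 0, 7.5, -4.6, 23.5, 0],
    [0, 0, 0, 7.5, -4.6, 24.8, 0],
    [0, 0, 0, 7.5, -4.6, 24.8, 0],
  ],
)

```text
time_s: 25.07
tcp_pos: [0.532, 0.2337, 0.0438]
ee_rot: [[-0.981, -0.196, -0.001], [-0.196, 0.981, -0.003], [0.001, -0.003, -1.0]]
wrist_force: [1.0, -0.2, -0.1]
gripper_width: 0.499
gripper_force: 0.0
```

Call:
arm_command(
  deltas=[
    [0, 0, 0, 0, 0, 0, 1],
    [0, 0, 0, 0, 0, 0, 1],
    [0, 0, 0, 0, 0, 0, 1],
    [0, 0, 0, 0, 0, 0, 1],
    [0, 0, 0, 0, 0, 0, 1],
    [0, 0, 0, 0, 0, 0, 1],
    [0, 0, 0, 0, 0, 0, 1],
    [0, 0, 0, 0, 0, 0, 1],
  ],
)

```text
time_s: 25.73
tcp_pos: [0.5336, 0.2367, 0.0477]
ee_rot: [[-0.98, -0.198, 0.005], [-0.198, 0.98, 0.001], [-0.005, 0.0, -1.0]]
wrist_force: [-0.3, -0.9, 4.4]
gripper_width: 0.196
gripper_force: 30.0
```

Call:
arm_command(
  deltas=[
    [0, 0, 0, 0, 0, 0, 1],
    [0, 0, 0, 0, 0, 0, 1],
    [0, 0, 0, 0, 0, -2, 1],
    [0, 0, 0, 0, 0, -5, 1],
    [0, 0, 0, 0, 0, -9, 1],
    [0, 0, 0, 0, 0, -13, 1],
    [0, 0, 0, 0, 0, -15.5, 1],
    [0, 0, 0, 0, 0, -15.5, 1],
  ],
)

```text
time_s: 26.4
tcp_pos: [0.5354, 0.2383, 0.2085]
ee_rot: [[-0.98, -0.199, 0.014], [-0.199, 0.98, 0.008], [-0.016, 0.005, -1.0]]
wrist_force: [0.4, 0.4, -1.7]
gripper_width: 0.194
gripper_force: 30.0
```

Call:
arm_command(
  deltas=[
    [0, 0, 0, 6.7, -27.3, 0, 1],
    [0, 0, 0, 6.7, -27.3, 0, 1],
    [0, 0, 0, 6.7, -27.3, 0, 1],
    [0, 0, 0, 6.7, -27.3, 0, 1],
    [0, 0, 0, 6.7, -27.3, 0, 1],
    [0, 0, 0, 6.7, -27.3, 0, 1],
    [0, 0, 0, 6.7, -27.3, 0, 1],
    [0, 0, 0, 6.7, -27.3, 0, 1],
  ],
)

```text
time_s: 27.07
tcp_pos: [0.5193, -0.0486, 0.2003]
ee_rot: [[-0.981, -0.192, 0.001], [-0.192, 0.981, 0.0], [-0.001, 0.0, -1.0]]
wrist_force: [-0.1, 0.5, -1.1]
gripper_width: 0.194
gripper_force: 30.0
```

Call:
arm_command(
  deltas=[
    [0, 0, 0.47, 6.7, -27.3, 0, 1],
    [0, 0, 0.47, 6.7, -27.3, 0, 1],
    [0, 0, 0.47, 6.7, -27.3, 0, 1],
    [0, 0, 0.47, 6.7, -27.3, 0, 1],
    [0, 0, 0.47, 6.7, -27.3, 0, 1],
    [0, 0, 0.47, 6.7, -27.3, 0, 1],
    [0, 0, 0.47, 6.7, -27.3, 0, 1],
    [0, 0, 0.47, 6.7, -27.3, 0, 1],
  ],
)

```text
time_s: 27.73
tcp_pos: [0.5085, -0.3296, 0.1994]
ee_rot: [[-0.962, 0.273, 0.002], [0.273, 0.962, 0.001], [-0.002, 0.001, -1.0]]
wrist_force: [0.3, 0.5, -1.5]
gripper_width: 0.196
gripper_force: 30.0
```

```bash
python3 - <<'E'
from seq import *
s=sense(); print(s['gripper_force'],s['gripper_width'],s['tcp_pos'])
plan(down(164.6),[*G(-.045,-.05),.055])
E
```

```text
29.996988790808246 0.19574910225458989 [ 0.50845911 -0.32956501  0.19944863]
 turn [ 0.001  0.002 -0.008] shift cm [ 0.09  0.52 14.45] rows 4.0
```

View pics/t9c.png

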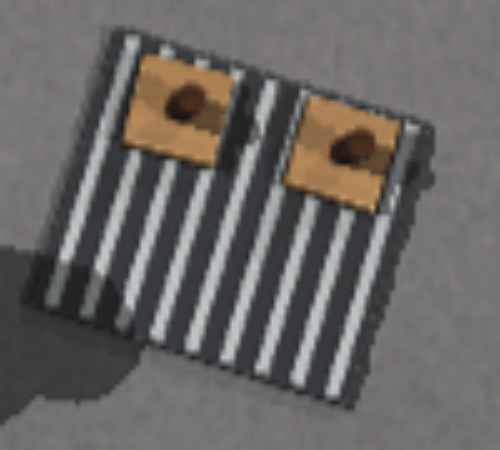

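The top crop shows two blocks upright and wholly on the grille, with handles at (185,103) and (355,147).

Call:
arm_command(
  deltas=[
    [0, 0, 0, 0.1, 0.4, 3, 1],
    [0, 0, 0, 0.1, 0.4, 7, 1],
    [0, 0, 0, 0.1, 0.4, 10, 1],
    [0, 0, 0, 0.1, 0.4, 12, 1],
    [0, 0, 0, 0.1, 0.4, 13.5, 1],
    [0, 0, 0, 0.1, 0.4, 14.2, 1],
    [0, 0, 0, 0.1, 0.4, 14.6, 1],
    [0, 0, 0, 0.1, 0.4, 14.6, 1],
  ],
)

```text
time_s: 28.4
tcp_pos: [0.5098, -0.3204, 0.055]
ee_rot: [[-0.964, 0.267, 0.003], [0.267, 0.964, 0.001], [-0.002, 0.002, -1.0]]
wrist_force: [0.7, -0.0, -0.4]
gripper_width: 0.197
gripper_force: 30.0
```

Call:
arm_command(
  deltas=[
    [0, 0, 0, 0, 0, 0, 1],
    [0, 0, 0, 0, 0, 0, 1],
    [0, 0, 0, 0, 0, 0, 0.5],
    [0, 0, 0, 0, 0, 0, 0.4],
    [0, 0, 0, 0, 0, 0, 0.2],
    [0, 0, 0, 0, 0, 0, 0],
    [0, 0, 0, 0, 0, 0, 0],
    [0, 0, 0, 0, 0, 0, 0],
  ],
)

```text
time_s: 29.07
tcp_pos: [0.5099, -0.3211, 0.0556]
ee_rot: [[-0.963, 0.268, 0.004], [0.268, 0.963, 0.001], [-0.004, 0.002, -1.0]]
wrist_force: [-0.0, 0.2, -0.8]
gripper_width: 0.475
gripper_force: 0.0
```

Call:
arm_command(
  deltas=[
    [0, 0, 0, 0, 0, -2, 0],
    [0, 0, 0, 0, 0, -6, 0],
    [0, 0, 0, 0, 0, -10, 0],
    [0, 0, 0, 0, 0, -14, 0],
    [0, 0, 0, 0, 0, -18, 0],
    [0, 0, 0, 0, 0, -20, 0],
    [0, 0, 0, 0, 0, -20, 0],
  ],
)

```text
time_s: 29.65
tcp_pos: [0.5114, -0.3225, 0.2624]
ee_rot: [[-0.964, 0.267, 0.015], [0.267, 0.964, -0.005], [-0.016, -0.0, -1.0]]
wrist_force: [0.4, 0.1, 0.4]
gripper_width: 0.501
gripper_force: 0.0
```

Call:
arm_command(
  deltas=[
    [0, 0, 0, 2.8, 20.6, -1.4, 0],
    [0, 0, 0, 2.8, 20.6, -1.4, 0],
    [0, 0, 0, 2.8, 20.6, -1.4, 0],
    [0, 0, 0, 2.8, 20.6, -1.4, 0],
    [0, 0, 0, 2.8, 20.6, -1.4, 0],
    [0, 0, 0, 2.8, 20.6, -1.4, 0],
  ],
)

```text
time_s: 30.15
tcp_pos: [0.538, -0.1096, 0.2697]
ee_rot: [[-0.965, 0.261, 0.005], [0.261, 0.965, 0.002], [-0.004, 0.003, -1.0]]
wrist_force: [1.0, -0.2, 0.7]
gripper_width: 0.499
gripper_force: 0.0
```

Call:
arm_command(
  deltas=[
    [0, 0, 0, 2.8, 20.6, -1.4, 0],
    [0, 0, 0, 2.8, 20.6, -1.4, 0],
    [0, 0, 0, 2.8, 20.6, -1.4, 0],
    [0, 0, 0, 2.8, 20.6, -1.4, 0],
    [0, 0, 0, 2.8, 20.6, -1.4, 0],
    [0, 0, 0, 2.8, 20.6, -1.4, 0],
  ],
)

```text
time_s: 30.65
tcp_pos: [0.5663, 0.0964, 0.2833]
ee_rot: [[-0.965, 0.262, 0.005], [0.262, 0.965, 0.002], [-0.004, 0.003, -1.0]]
wrist_force: [0.3, -0.7, 0.5]
gripper_width: 0.498
gripper_force: 0.0
```

Call:
arm_command(
  deltas=[
    [0, 0, -0.47, 2.8, 20.6, -1.2, 0],
    [0, 0, -0.47, 2.8, 20.6, -1.2, 0],
    [0, 0, -0.47, 2.8, 20.6, -1.2, 0],
    [0, 0, -0.47, 2.8, 20.6, -1.2, 0],
    [0, 0, -0.47, 2.8, 20.6, -1.2, 0],
    [0, 0, -0.47, 2.8, 20.6, -1.2, 0],
    [0, 0, -0.47, 2.8, 20.6, -1.2, 0],
    [0, 0, -0.47, 2.8, 20.6, -1.2, 0],
  ],
)

```text
time_s: 31.32
tcp_pos: [0.5933, 0.2964, 0.295]
ee_rot: [[-0.98, -0.198, 0.002], [-0.198, 0.98, -0.001], [-0.002, -0.001, -1.0]]
wrist_force: [-0.2, -1.0, 0.5]
gripper_width: 0.497
gripper_force: 0.0
```

```bash
python3 - <<'E'
from seq import *
s=sense(); print(s['tcp_pos'])
w=cam('wrist','w10'); o=match(w,(2,)); 
for k,g in((2,G(-.045,.05)),): seq(o[k],g)
E
```

```text
[0.59329951 0.29643854 0.29504786]
block 2 score 0.98 shift px -1 1 xy [0.5123 0.3226]
above turn [-0.001  0.003 -0.003] shift cm [ 7.47  4.24 14.54] rows 5.0
 then down 10.4 up 15.4
 carry turn z 0.469 shift [  8.66 -54.41   0.  ] half [  4.33 -27.21   0.  ] down 14.6
 back (after turn) [16.9  52.44  0.  ] turn -0.469
```

Call:
arm_command(
  deltas=[
    [0, 0, 0, 7.5, 4.2, 8, 0],
    [0, 0, 0, 7.5, 4.2, 12, 0],
    [0, 0, 0, 7.5, 4.2, 15, 0],
    [0, 0, 0, 7.5, 4.2, 18, 0],
    [0, 0, 0, 7.5, 4.2, 21, 0],
    [0, 0, 0, 7.5, 4.2, 23.5, 0],
    [0, 0, 0, 7.5, 4.2, 25, 0],
    [0, 0, 0, 7.5, 4.2, 25, 0],
  ],
)

```text
time_s: 32.03
tcp_pos: [0.5121, 0.3211, 0.0437]
ee_rot: [[-0.98, -0.197, 0.001], [-0.197, 0.98, -0.003], [-0.001, -0.003, -1.0]]
wrist_force: [0.2, 1.1, -0.7]
gripper_width: 0.499
gripper_force: 0.0
```

Call:
arm_command(
  deltas=[
    [0, 0, 0, 0, 0, 0, 1],
    [0, 0, 0, 0, 0, 0, 1],
    [0, 0, 0, 0, 0, 0, 1],
    [0, 0, 0, 0, 0, 0, 1],
    [0, 0, 0, 0, 0, 0, 1],
    [0, 0, 0, 0, 0, 0, 1],
    [0, 0, 0, 0, 0, 0, 1],
    [0, 0, 0, 0, 0, 0, 1],
  ],
)

```text
time_s: 32.7
tcp_pos: [0.513, 0.3232, 0.0466]
ee_rot: [[-0.98, -0.198, 0.005], [-0.198, 0.98, 0.001], [-0.005, -0.0, -1.0]]
wrist_force: [0.6, -1.7, 3.5]
gripper_width: 0.199
gripper_force: 30.0
```

Call:
arm_command(
  deltas=[
    [0, 0, 0, 0, 0, 0, 1],
    [0, 0, 0, 0, 0, 0, 1],
    [0, 0, 0, 0, 0, -2, 1],
    [0, 0, 0, 0, 0, -5, 1],
    [0, 0, 0, 0, 0, -9, 1],
    [0, 0, 0, 0, 0, -13, 1],
    [0, 0, 0, 0, 0, -15.5, 1],
    [0, 0, 0, 0, 0, -15.5, 1],
  ],
)

```text
time_s: 33.37
tcp_pos: [0.5146, 0.3256, 0.2077]
ee_rot: [[-0.98, -0.199, 0.014], [-0.199, 0.98, 0.009], [-0.015, 0.007, -1.0]]
wrist_force: [0.9, -0.1, -1.1]
gripper_width: 0.196
gripper_force: 30.0
```

Call:
arm_command(
  deltas=[
    [0, 0, 0, 4.4, -27.2, 0, 1],
    [0, 0, 0, 4.4, -27.2, 0, 1],
    [0, 0, 0, 4.4, -27.2, 0, 1],
    [0, 0, 0, 4.4, -27.2, 0, 1],
    [0, 0, 0, 4.4, -27.2, 0, 1],
    [0, 0, 0, 4.4, -27.2, 0, 1],
    [0, 0, 0, 4.4, -27.2, 0, 1],
    [0, 0, 0, 4.4, -27.2, 0, 1],
  ],
)

```text
time_s: 34.03
tcp_pos: [0.5215, 0.044, 0.1996]
ee_rot: [[-0.981, -0.192, 0.001], [-0.192, 0.981, 0.0], [-0.001, 0.0, -1.0]]
wrist_force: [-0.7, 0.3, -0.5]
gripper_width: 0.202
gripper_force: 30.0
```

Call:
arm_command(
  deltas=[
    [0, 0, 0.47, 4.4, -27.2, 0, 1],
    [0, 0, 0.47, 4.4, -27.2, 0, 1],
    [0, 0, 0.47, 4.4, -27.2, 0, 1],
    [0, 0, 0.47, 4.4, -27.2, 0, 1],
    [0, 0, 0.47, 4.4, -27.2, 0, 1],
    [0, 0, 0.47, 4.4, -27.2, 0, 1],
    [0, 0, 0.47, 4.4, -27.2, 0, 1],
    [0, 0, 0.47, 4.4, -27.2, 0, 1],
  ],
)

```text
time_s: 34.7
tcp_pos: [0.5331, -0.2311, 0.1989]
ee_rot: [[-0.962, 0.273, 0.002], [0.273, 0.962, 0.001], [-0.002, 0.001, -1.0]]
wrist_force: [1.3, 1.0, -0.5]
gripper_width: 0.197
gripper_force: 30.0
```

```bash
python3 - <<'E'
from seq import *
s=sense(); print(s['gripper_force'],s['gripper_width'],s['tcp_pos'])
plan(down(164.6),[*G(-.045,.05),.055])
E
```

```text
29.97773800045252 0.19710405575824255 [ 0.53307907 -0.23113239  0.19892502]
 turn [ 0.001  0.002 -0.007] shift cm [-0.15  0.37 14.39] rows 4.0
```

Call:
arm_command(
  deltas=[
    [0, 0, 0, -0.1, 0.3, 3, 1],
    [0, 0, 0, -0.1, 0.3, 7, 1],
    [0, 0, 0, -0.1, 0.3, 10, 1],
    [0, 0, 0, -0.1, 0.3, 12, 1],
    [0, 0, 0, -0.1, 0.3, 13.5, 1],
    [0, 0, 0, -0.1, 0.3, 14.2, 1],
    [0, 0, 0, -0.1, 0.3, 14.6, 1],
    [0, 0, 0, -0.1, 0.3, 14.6, 1],
  ],
)

```text
time_s: 35.37
tcp_pos: [0.5356, -0.2242, 0.054]
ee_rot: [[-0.964, 0.267, 0.003], [0.267, 0.964, 0.001], [-0.002, 0.002, -1.0]]
wrist_force: [0.2, -0.6, -0.7]
gripper_width: 0.198
gripper_force: 30.0
```

Call:
arm_command(
  deltas=[
    [0, 0, 0, 0, 0, 0, 1],
    [0, 0, 0, 0, 0, 0, 1],
    [0, 0, 0, 0, 0, 0, 0.5],
    [0, 0, 0, 0, 0, 0, 0.4],
    [0, 0, 0, 0, 0, 0, 0.2],
    [0, 0, 0, 0, 0, 0, 0],
    [0, 0, 0, 0, 0, 0, 0],
    [0, 0, 0, 0, 0, 0, 0],
  ],
)

```text
time_s: 36.03
tcp_pos: [0.5357, -0.2248, 0.0548]
ee_rot: [[-0.963, 0.268, 0.004], [0.268, 0.963, 0.001], [-0.004, 0.002, -1.0]]
wrist_force: [1.1, 1.0, 0.4]
gripper_width: 0.471
gripper_force: 0.0
```

Call:
arm_command(
  deltas=[
    [0, 0, 0, 0, 0, -2, 0],
    [0, 0, 0, 0, 0, -6, 0],
    [0, 0, 0, 0, 0, -10, 0],
    [0, 0, 0, 0, 0, -14, 0],
    [0, 0, 0, 0, 0, -18, 0],
    [0, 0, 0, 0, 0, -20, 0],
    [0, 0, 0, 0, 0, -20, 0],
  ],
)

```text
time_s: 36.62
tcp_pos: [0.5374, -0.2258, 0.2614]
ee_rot: [[-0.964, 0.267, 0.016], [0.267, 0.964, -0.003], [-0.016, 0.002, -1.0]]
wrist_force: [0.3, -0.6, 0.5]
gripper_width: 0.496
gripper_force: 0.0
```

Call:
arm_command(
  deltas=[
    [0, 0, 0, -1.1, 19.4, 0, 0],
    [0, 0, 0, -1.1, 19.4, 0, 0],
    [0, 0, 0, -1.1, 19.4, 0, 0],
    [0, 0, 0, -1.1, 19.4, 0, 0],
    [0, 0, 0, -1.1, 19.4, 0, 0],
    [0, 0, 0, -1.1, 19.4, 0, 0],
  ],
)

```text
time_s: 37.12
tcp_pos: [0.5986, -0.0364, 0.2536]
ee_rot: [[-0.965, 0.263, 0.003], [0.263, 0.965, 0.001], [-0.003, 0.002, -1.0]]
wrist_force: [-0.8, -0.4, -0.1]
gripper_width: 0.5
gripper_force: 0.0
```

Call:
arm_command(
  deltas=[
    [0, 0, -0.85, -1.1, 19.4, 0, 0],
    [0, 0, -0.85, -1.1, 19.4, 0, 0],
    [0, 0, -0.85, -1.1, 19.4, 0, 0],
    [0, 0, -0.85, -1.1, 19.4, 0, 0],
    [0, 0, -0.85, -1.1, 19.4, 0, 0],
    [0, 0, -0.85, -1.1, 19.4, 0, 0],
    [0, 0, -0.85, -1.1, 19.4, 0, 0],
    [0, 0, -0.85, -1.1, 19.4, 0, 0],
  ],
)

```text
time_s: 37.78
tcp_pos: [0.6597, 0.1433, 0.2539]
ee_rot: [[-0.836, -0.549, 0.002], [-0.549, 0.836, -0.0], [-0.001, -0.001, -1.0]]
wrist_force: [-1.0, -1.0, -0.0]
gripper_width: 0.497
gripper_force: 0.0
```

Call:
arm_command(
  deltas=[
    [0, 0, -0.85, 0, 0, 0, 0],
    [0, 0, -0.85, 0, 0, 0, 0],
    [0, 0, -0.85, 0, 0, 0, 0],
    [0, 0, -0.85, 0, 0, 0, 0],
    [0, 0, -0.85, 0, 0, 0, 0],
    [0, 0, -0.85, 0, 0, 0, 0],
    [0, 0, -0.85, 0, 0, 0, 0],
    [0, 0, -0.85, 0, 0, 0, 0],
  ],
)

```text
time_s: 38.45
tcp_pos: [0.6597, 0.1422, 0.2549]
ee_rot: [[-0.143, -0.99, 0.003], [-0.99, 0.143, 0.001], [-0.001, -0.003, -1.0]]
wrist_force: [0.7, -0.5, -0.1]
gripper_width: 0.498
gripper_force: 0.0
```

```bash
python3 - <<'E'
from seq import *
s=sense(); print(s['tcp_pos'],s['joints'].round(),s['time_s'])
w=cam('wrist','w11'); t=cam('top','t11'); r=t['pixels'][135:230,295:405]
a=cv2.resize(w['pixels'][:320],(512,320)); b=cv2.resize(r,(288,249)); out=np.zeros((320,800,3),np.uint8); out[:,:512]=a; out[:249,512:]=b; cv2.imwrite('pics/m11.png',out)
E
```

```text
[0.65974604 0.14215008 0.25494349] [ 26.  26.   9.   0. -73. -34.] 38.45
```

View pics/m11.png

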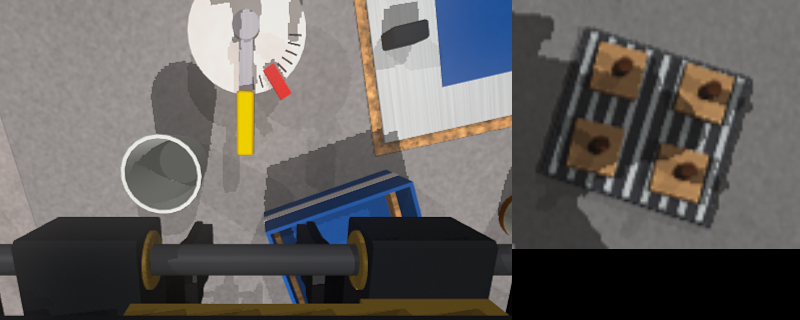

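The wrist view shows the lever sleeve at (246,92-155), the hub at (246,25), the red mark at (277,81), and the cup at (160,174). The inset shows all four blocks upright and wholly on the grille.

```bash
cat >> seq.py <<'E'
def lever(w,box=None):
    im=w['pixels'].astype(int).copy(); b,g,r=im[...,0],im[...,1],im[...,2]
    def line(m,z):
        m=m.astype(np.uint8); n,l,st,ce=cv2.connectedComponentsWithStats(m); k=1+np.argmax(st[1:,4])
        ys,xs=np.nonzero(l==k); P=np.array([back(w,(x,y),z)[:2] for x,y in zip(xs,ys)]); c=P.mean(0)
        u,s,v=np.linalg.svd(P-c,full_matrices=False); d=v[0]*np.sign(v[0][1]); e=(P-c)@d
        return c,d,e.max()-e.min(),np.degrees(np.arctan2(d[1],d[0]))
    u0,v0,u1,v1=box; k=np.zeros(r.shape,bool); k[v0:v1,u0:u1]=1
    Y=line(k&(r>110)&(g>90)&(b<70),.094); M=line(k&(r>120)&(g<80)&(b<90),.064)
    A=Y[0]-.085*Y[1]; 
    print('lever c',Y[0].round(4),'len',Y[2].round(4),'ang',Y[3].round(1),'| mark c',M[0].round(4),'len',M[2].round(4),'ang',M[3].round(1))
    st=np.linalg.solve(np.c_[Y[1],-M[1]],M[0]-Y[0]); X=Y[0]+Y[1]*st[0]
    print('axis by lever',A.round(4),'by lines',X.round(4)); q=M[0]-A; print('mark from axis',np.linalg.norm(q).round(4),np.degrees(np.arctan2(q[1],q[0])).round(1))
E
python3 - <<'E'
from seq import *
w=cam('wrist'); lever(w,(180,0,320,200))
print('hub',back(w,(246,25),.09).round(4))
E
```

```text
lever c [0.6597 0.0854] len 0.0564 ang 81.1 | mark c [0.6248 0.0527] len 0.0318 ang 115.2
axis by lever [0.6466 0.0014] by lines [0.6472 0.0051]
mark from axis 0.0557 113.0
hub [0.6466 0.0059 0.09  ]
```

```bash
python3 - <<'E'
from seq import *
A=np.array([.647,.0038]); P=lambda a:[*(A+.088*np.array([np.cos(np.radians(a)),np.sin(np.radians(a))])),.088]
plan(down(261.1),P(81.1))
R0=down(261.1);p0=np.array(P(81.1))
for a in(4,8,12,16,20,24,28,32,33.4): print(a,(R0.T@(np.array(P(81.1+a))-p0)*100).round(2),-np.radians(a).round(3))
E
```

```text
turn [-0.003  0.001  0.009] shift cm [ 5.13 -0.78 16.71] rows 5.0
4 [0.02 0.61 0.  ] -0.07
8 [0.09 1.22 0.  ] -0.14
12 [0.19 1.83 0.  ] -0.209
16 [0.34 2.43 0.  ] -0.279
20 [0.53 3.01 0.  ] -0.349
24 [0.76 3.58 0.  ] -0.419
28 [1.03 4.13 0.  ] -0.489
32 [1.34 4.66 0.  ] -0.559
33.4 [1.45 4.84 0.  ] -0.583
```

Call:
arm_command(
  deltas=[
    [0, 0, 0.01, 5.1, -0.8, 4, 0],
    [0, 0, 0.01, 5.1, -0.8, 8, 0],
    [0, 0, 0.01, 5.1, -0.8, 11, 0],
    [0, 0, 0.01, 5.1, -0.8, 13.5, 0],
    [0, 0, 0.01, 5.1, -0.8, 15.5, 0],
    [0, 0, 0.01, 5.1, -0.8, 16.7, 0],
    [0, 0, 0.01, 5.1, -0.8, 16.7, 0],
  ],
)

```text
time_s: 39.18
tcp_pos: [0.6597, 0.0908, 0.0851]
ee_rot: [[-0.154, -0.988, -0.002], [-0.988, 0.154, -0.001], [0.001, 0.002, -1.0]]
wrist_force: [0.7, 0.3, 0.2]
gripper_width: 0.503
gripper_force: 0.0
```

Call:
arm_command(
  deltas=[
    [0, 0, 0, 0, 0, 0, 1],
    [0, 0, 0, 0, 0, 0, 1],
    [0, 0, 0, 0, 0, 0, 1],
    [0, 0, 0, 0, 0, 0, 1],
    [0, 0, 0, 0, 0, 0, 1],
    [0, 0, 0, 0, 0, 0, 1],
    [0, 0, 0, 0, 0, 0, 1],
    [0, 0, 0, 0, 0, 0, 1],
  ],
)

```text
time_s: 39.85
tcp_pos: [0.6617, 0.0918, 0.0895]
ee_rot: [[-0.151, -0.988, 0.005], [-0.988, 0.151, 0.001], [-0.002, -0.005, -1.0]]
wrist_force: [-1.3, 0.7, 5.0]
gripper_width: 0.181
gripper_force: 30.0
```

Call:
arm_command(
  deltas=[
    [0, 0, 0, 0, 0, 0, 1],
    [0, 0, 0, 0, 0, 0, 1],
    [0, 0, 0, 0, 0, 0, 1],
  ],
)

```text
time_s: 40.1
tcp_pos: [0.6617, 0.0918, 0.0895]
ee_rot: [[-0.151, -0.988, 0.005], [-0.988, 0.151, 0.001], [-0.002, -0.005, -1.0]]
wrist_force: [-1.2, 0.2, 6.0]
gripper_width: 0.182
gripper_force: 30.0
```

```bash
python3 - <<'E'
from seq import *
s=sense(); print(s['tcp_pos'],s['gripper_width'],s['gripper_force'],s['wrist_force'],s['moment'])
p=np.array(s['tcp_pos'][:2])-[.647,.0038]; R=s['ee_rot']; print(np.linalg.norm(p),np.degrees(np.arctan2(p[1],p[0])),np.degrees(np.arctan2(R[1][0],R[0][0]))%360)
E
```

```text
[0.6617464  0.09175826 0.08953649] 0.18191361844086665 30.004341755993664 [-1.19457091  0.20937949  5.97048752] [ 0.4005654   0.60619514 -0.13659463]
0.08918582323814853 80.48274517562116 261.3007535549434
```

Gripped (width 16 mm). I turn it along the arc.

Call:
arm_command(
  deltas=[
    [0, 0, -0.07, 0.02, 0.61, 0, 1],
    [0, 0, -0.14, 0.09, 1.22, 0, 1],
    [0, 0, -0.209, 0.19, 1.83, 0, 1],
    [0, 0, -0.279, 0.34, 2.43, 0, 1],
    [0, 0, -0.349, 0.53, 3.01, 0, 1],
    [0, 0, -0.419, 0.76, 3.58, 0, 1],
    [0, 0, -0.489, 1.03, 4.13, 0, 1],
    [0, 0, -0.54, 1.25, 4.51, 0, 1],
  ],
)

```text
time_s: 40.77
tcp_pos: [0.6148, 0.0864, 0.0895]
ee_rot: [[0.381, -0.925, 0.005], [-0.925, -0.381, 0.002], [0.0, -0.005, -1.0]]
wrist_force: [-2.7, 2.7, 6.8]
gripper_width: 0.184
gripper_force: 30.1
```

Call:
arm_command(
  deltas=[
    [0, 0, -0.04, 0.02, 0.36, 0, 1],
    [0, 0, -0.04, 0.02, 0.36, 0, 1],
    [0, 0, -0.04, 0.02, 0.36, 0, 1],
    [0, 0, -0.04, 0.02, 0.36, 0, 1],
  ],
)

```text
time_s: 41.1
tcp_pos: [0.6111, 0.0849, 0.0895]
ee_rot: [[0.415, -0.91, 0.003], [-0.91, -0.415, 0.001], [0.0, -0.004, -1.0]]
wrist_force: [-3.7, 2.2, 8.8]
gripper_width: 0.182
gripper_force: 30.0
```

```bash
python3 - <<'E'
from seq import *
s=sense(); print(s['tcp_pos'],s['gripper_width'],s['gripper_force'],s['wrist_force'],s['moment'])
p=np.array(s['tcp_pos'][:2])-[.647,.0038]; R=s['ee_rot']; print(np.linalg.norm(p),np.degrees(np.arctan2(p[1],p[0])),np.degrees(np.arctan2(R[1][0],R[0][0]))%360)
E
```

```text
[0.61108268 0.0848672  0.08946767] 0.18164795411809842 29.99145067529753 [-3.72576153  2.23410118  8.81675454] [ 0.72796604  1.51335919 -0.1160813 ]
0.08866760929098891 113.89602949105553 294.541648507308
```

Call:
arm_command(
  deltas=[
    [0, 0, 0, 0, 0, 0, 0.5],
    [0, 0, 0, 0, 0, 0, 0.4],
    [0, 0, 0, 0, 0, 0, 0.2],
    [0, 0, 0, 0, 0, 0, 0],
    [0, 0, 0, 0, 0, 0, 0],
    [0, 0, 0, 0, 0, 0, 0],
    [0, 0, 0, 0, 0, 0, 0],
  ],
)

```text
time_s: 41.68
tcp_pos: [0.6116, 0.0843, 0.0879]
ee_rot: [[0.415, -0.91, 0.004], [-0.91, -0.415, 0.001], [0.001, -0.004, -1.0]]
wrist_force: [1.7, 0.2, -0.4]
gripper_width: 0.489
gripper_force: 0.0
```

Call:
arm_command(
  deltas=[
    [0, 0, 0, 0, 0, -3, 0],
    [0, 0, 0, 0, 0, -7, 0],
    [0, 0, 0, 0, 0, -11, 0],
    [0, 0, 0, -2, 0, -15, 0],
    [0, 0, 0, -5, 0, -16.5, 0],
    [0, 0, 0, -5, 0, -16.5, 0],
    [0, 0, 0, -5, 0, -16.5, 0],
    [0, 0, 0, -5, 0, -16.5, 0],
  ],
)

```text
time_s: 42.35
tcp_pos: [0.5896, 0.1296, 0.2521]
ee_rot: [[0.415, -0.91, 0.002], [-0.91, -0.415, 0.0], [0.0, -0.002, -1.0]]
wrist_force: [-0.3, -0.1, -1.1]
gripper_width: 0.497
gripper_force: 0.0
```

```bash
python3 - <<'E'
from seq import *
print(sense()['tcp_pos'])
w=cam('wrist','w12'); lever(w,(150,0,350,215))
E
```

```text
[0.58957511 0.12959648 0.2521428 ]Traceback (most recent call last):
  File "<stdin>", line 3, in <module>
  File "seq.py", line 37, in lever
    Y=line(k&(r>110)&(g>90)&(b<70),.094); M=line(k&(r>120)&(g<80)&(b<90),.064)
                                            ~~~~^^^^^^^^^^^^^^^^^^^^^^^^^^^^^^
  File "seq.py", line 32, in line
    m=m.astype(np.uint8); n,l,st,ce=cv2.connectedComponentsWithStats(m); k=1+np.argmax(st[1:,4])
                                                                             ~~~~~~~~~^^^^^^^^^^
    return _wrapfunc(a, 'argmax', axis=axis, out=out, **kwds)
    return bound(*args, **kwds)
ValueError: attempt to get argmax of an empty sequence
```

```bash
python3 - <<'E'
from seq import *
w=cam('wrist'); im=w['pixels'].astype(int); b,g,r=im[...,0],im[...,1],im[...,2]
k=np.zeros(r.shape,bool); k[0:215,150:350]=1
def f(m,z):
    ys,xs=np.nonzero(m); P=np.array([back(w,(x,y),z)[:2] for x,y in zip(xs,ys)]); c=P.mean(0); v=np.linalg.svd(P-c,full_matrices=False)[2][0]; v=v*np.sign(v[1]); e=(P-c)@v
    print(len(xs),'px',xs.min(),xs.max(),ys.min(),ys.max(),'c',c.round(4),'ang',np.degrees(np.arctan2(v[1],v[0])).round(1),'len',np.ptp(e).round(4)); return c,v
c,v=f(k&(r>110)&(g>90)&(b<70),.094); A=c-.085*v; print('axis',A.round(4))
m=k&(r>50)&(r>1.8*g)&(r>1.8*b); f(m,.064)
for q in((.053,.0),): 
    for a in(112.5,114.5,116.5): print(a,proj(w,[.647+.0535*np.cos(np.radians(a)),.0038+.0535*np.sin(np.radians(a)),.064]).round(1), proj(w,[.647+.085*np.cos(np.radians(a)),.0038+.085*np.sin(np.radians(a)),.094]).round(1))
E
```

```text
1210 px 245 349 91 214 c [0.6054 0.0832] ang 145.6 len 0.1454
axis [0.6756 0.0352]<stdin>:5: RuntimeWarning: Mean of empty slice.
  ret = ret.dtype.type(ret / rcount)
Traceback (most recent call last):
numpy.linalg.LinAlgError: 1-dimensional array given. Array must be at least two-dimensional
```

```bash
python3 - <<'E'
from seq import *
w=cam('wrist'); im=w['pixels'].astype(int); b,g,r=im[...,0],im[...,1],im[...,2]
m=((r>110)&(g>90)&(b<50)).astype(np.uint8); m[215:]=0
n,l,st,ce=cv2.connectedComponentsWithStats(m)
for i in range(1,n):
    if st[i,4]<200: continue
    ys,xs=np.nonzero(l==i); P=np.array([back(w,(x,y),.094)[:2] for x,y in zip(xs,ys)]); c=P.mean(0); v=np.linalg.svd(P-c,full_matrices=False)[2][0]; v=v*np.sign(v[1])
    print(st[i],c.round(4),np.degrees(np.arctan2(v[1],v[0])).round(1),np.ptp((P-c)@v).round(4),'axis',(c-.085*v).round(4))
t=cv2.imread('pics/t11.png')
c=cam('side'); im=c['pixels'].astype(int); b,g,r=im[...,0],im[...,1],im[...,2]
q=proj(c,[.625,.0527,.064]).astype(int); sub=im[q[1]-8:q[1]+9,q[0]-8:q[0]+9]; print('side red px near mark',((sub[...,2]>100)&(sub[...,1]<60)).sum(),q)
A=[cv2.resize(w['pixels'][0:216,120:410],(580,432)),cv2.resize(c['pixels'][q[1]-27:q[1]+27,q[0]-27:q[0]+27],(216,216),interpolation=cv2.INTER_CUBIC)]
o=np.zeros((432,796,3),np.uint8); o[:,:580]=A[0]; o[:216,580:]=A[1]; cv2.imwrite('pics/m12.png',o)
E
```

```text
[ 245   91   17   65 1082] [0.6133 0.0792] 114.5 0.0557 axis [0.6485 0.0019]
side red px near mark 3 [206 206]
```

View pics/m12.png

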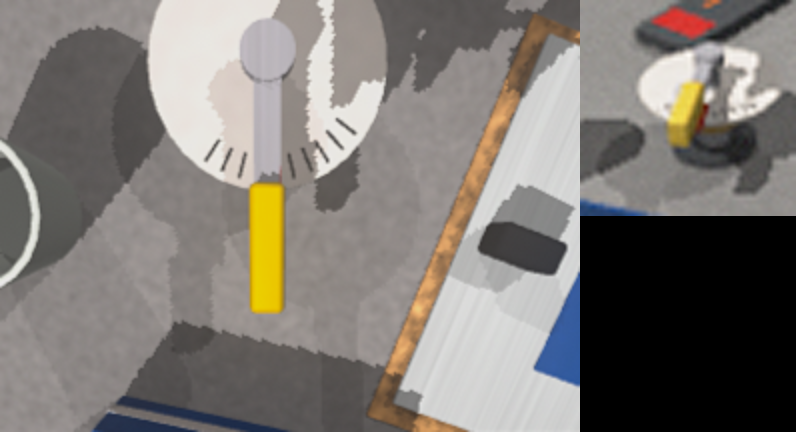

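The view shows the lever along the mark: the red bar is fully hidden under the arm, and the lever's measured angle of 114.5° matches the mark's. Now I go over the lid.

```bash
python3 - <<'E'
from seq import *
plan(down(294.5),[.472,.022,.25])
E
```

```text
turn [-0.001 -0.001 -0.001] shift cm [ 4.84 15.17  0.14] rows 4.0
```

Call:
arm_command(
  deltas=[
    [0, 0, 0, 4.8, 15.2, 0, 0],
    [0, 0, 0, 4.8, 15.2, 0, 0],
    [0, 0, 0, 4.8, 15.2, 0, 0],
    [0, 0, 0, 4.8, 15.2, 0, 0],
    [0, 0, 0, 4.8, 15.2, 0, 0],
  ],
)

```text
time_s: 42.97
tcp_pos: [0.4668, 0.0193, 0.252]
ee_rot: [[0.412, -0.911, -0.0], [-0.911, -0.412, 0.0], [-0.0, 0.0, -1.0]]
wrist_force: [-0.3, 0.5, 0.5]
gripper_width: 0.502
gripper_force: 0.0
```

Call:
arm_command(
  deltas=[
    [0, 0, 0.96, 0, 0, 0, 0],
    [0, 0, 0.96, 0, 0, 0, 0],
    [0, 0, 0.96, 0, 0, 0, 0],
    [0, 0, 0.96, 0, 0, 0, 0],
    [0, 0, 0.96, 0, 0, 0, 0],
    [0, 0, 0.96, 0, 0, 0, 0],
    [0, 0, 0.96, 0, 0, 0, 0],
    [0, 0, 0.96, 0, 0, 0, 0],
  ],
)

```text
time_s: 43.63
tcp_pos: [0.472, 0.0226, 0.2519]
ee_rot: [[-0.513, -0.859, 0.003], [-0.859, 0.513, 0.0], [-0.002, -0.002, -1.0]]
wrist_force: [0.7, -0.5, 0.0]
gripper_width: 0.497
gripper_force: 0.0
```

Call:
arm_command(
  deltas=[
    [0, 0, 0.96, 0, 0, 0, 0],
    [0, 0, 0.96, 0, 0, 0, 0],
    [0, 0, 0.96, 0, 0, 0, 0],
    [0, 0, 0.96, 0, 0, 0, 0],
    [0, 0, 0.96, 0, 0, 0, 0],
    [0, 0, 0.96, 0, 0, 0, 0],
    [0, 0, 0.96, 0, 0, 0, 0],
    [0, 0, 0.96, 0, 0, 0, 0],
  ],
)

```text
time_s: 44.3
tcp_pos: [0.472, 0.0226, 0.2519]
ee_rot: [[-0.997, -0.072, 0.003], [-0.072, 0.997, 0.0], [-0.003, 0.0, -1.0]]
wrist_force: [-0.1, 0.4, -0.7]
gripper_width: 0.505
gripper_force: 0.0
```

Call:
arm_command(
  deltas=[
    [0, 0, 0, 0, 0, 0, 0],
    [0, 0, 0, 0, 0, 0, 0],
    [0, 0, 0, 0, 0, 0, 0],
  ],
)

```text
time_s: 44.55
tcp_pos: [0.4719, 0.0228, 0.2523]
ee_rot: [[-0.997, -0.08, 0.003], [-0.08, 0.997, 0.0], [-0.003, 0.0, -1.0]]
wrist_force: [-0.9, 0.4, -0.3]
gripper_width: 0.505
gripper_force: 0.0
```

```bash
cat > lid.py <<'E'
from seq import *
def lidfit(w,c0,yaw0,z,hint=8,clip=212):
    "fit plate (170x216) centre and yaw to the picture edges; model-based least squares"
    from scipy.optimize import least_squares
    g=cv2.GaussianBlur(cv2.cvtColor(w['pixels'],cv2.COLOR_BGR2GRAY),(3,3),0).astype('f4')
    K=[(-.085,-.108),(.085,-.108),(.085,.108),(-.085,.108)]
    def wp(q,a,b): r=np.radians(q[2]); return [q[0]+a*np.cos(r)-b*np.sin(r),q[1]+a*np.sin(r)+b*np.cos(r),z]
    q=np.array([*c0,yaw0],float)
    for it,win in enumerate((hint,5,3)):
        obs=[]
        for i in range(4):
            for t in np.linspace(.06,.94,50):
                ab=np.array(K[i])*(1-t)+np.array(K[(i+1)%4])*t; p=proj(w,wp(q,*ab)); o=proj(w,wp(q,*(ab*1.05))) 
                n=(proj(w,wp(q,*(ab+.01*np.array([(0,-1),(1,0),(0,1),(-1,0)][i]))))-p); n/=np.linalg.norm(n)
                k=np.arange(-win,win+.01,.5); s=p+k[:,None]*n
                if s.min()<1 or s[:,0].max()>510 or s[:,1].max()>clip: continue
                v=cv2.remap(g,s[:,0].astype('f4')[None],s[:,1].astype('f4')[None],1)[0]; d=v[:-2]-v[2:]; j=np.argmax(d)
                if d[j]>15: obs.append((ab,n,p+k[j+1]*n,i))
        f=lambda q:[n@(proj(w,wp(q,*ab))-e) for ab,n,e,_ in obs]
        q=least_squares(f,q,loss='soft_l1',f_scale=1.,x_scale=[.001,.001,.3]).x
    res=np.array(f(q)); sides=[(sum(o[3]==i for o in obs),np.median(np.abs([r for r,o in zip(res,obs) if o[3]==i] or [9])).round(2)) for i in range(4)]
    print('lid centre',q[:2].round(4),'yaw',q[2].round(2),'sides(n,med px)',sides); return q
E
python3 - <<'E'
from lid import *
s=sense(); print(s['tcp_pos'],s['joints'].round())
w=cam('wrist','w13'); q=lidfit(w,(.427,.0184),4.5,.012)
print('lug',q[:2]+.058*np.array([np.cos(np.radians(q[2])),np.sin(np.radians(q[2]))]))
# the same fit on w1 for reference (camera pose then)
R=np.array(s['ee_rot']); off=R.T@(-w['R'].T@w['t']-np.array(s['tcp_pos'])); Rc=R.T@w['R'].T
R1=down(190.2); w1=dict(w); w1['R']=(R1@Rc).T; w1['t']=-w1['R']@(np.array([.6026,.291,.258])+R1@off); w1['pixels']=cv2.imread('pics/w1.png')
lidfit(w1,(.5565,.285),11.5,.076)
plan(down(184.5),[.4848,.0229,.0386])
E
```

```text
[0.47194177 0.02282249 0.25225705] [  23.    6.  -19.    0.  -64. -108.]
lid centre [0.43   0.0197] yaw 4.66 sides(n,med px) [(50, np.float64(0.97)), (43, np.float64(1.04)), (50, np.float64(0.75)), (50, np.float64(0.48))]
lug [0.48780756 0.02442438]
lid centre [0.5574 0.2846] yaw 11.67 sides(n,med px) [(29, np.float64(1.02)), (0, np.float64(9.0)), (50, np.float64(0.48)), (50, np.float64(0.03))]
 turn [0.    0.003 0.001] shift cm [-1.21 -0.11 21.38] rows 6.0
```

```bash
sed -i "s/def lidfit(w,c0,yaw0,z,hint=8,clip=212):/def lidfit(w,c0,yaw0,z,hint=8,clip=212,hx=.085,hy=.108):/; s/K=\[(-.085,-.108),(.085,-.108),(.085,.108),(-.085,.108)\]/K=[(-hx,-hy),(hx,-hy),(hx,hy),(-hx,hy)]/" lid.py
python3 - <<'E'
from lid import *
s=sense(); w=cam('wrist')
R=np.array(s['ee_rot']); off=R.T@(-w['R'].T@w['t']-np.array(s['tcp_pos'])); Rc=R.T@w['R'].T
for n,p,yx in(('w4',(.5945,.296,.2955),191.6),('w8',(.5955,.2964,.2945),191.4),('w9',(.596,.3013,.2936),191.7),('w10',(.5933,.2964,.295),191.4)):
    R1=down(yx); v=dict(w); v['R']=(R1@Rc).T; v['t']=-v['R']@(np.array(p)+R1@off)
    im=cv2.imread(f'pics/{n}.png').astype(int); b,g,r=im[...,0],im[...,1],im[...,2]; m=((b>1.35*r)&(b>1.15*g)).astype(np.uint8); m[215:]=0; m[:,:120]=0; m[:45]=0
    k,l,st,ce=cv2.connectedComponentsWithStats(m); l=(l==1+np.argmax(st[1:,4])); ys,xs=np.nonzero(l); h=cv2.convexHull(np.int32(np.c_[xs,ys])); o=np.zeros(m.shape+(3,),np.uint8); cv2.fillPoly(o,[h],(255,255,255)); v['pixels']=o
    print(n,cv2.boundingRect(h),end=' '); lidfit(v,(.5565,.285),11.5,.072,hx=.079,hy=.102)
E
```

```text
w4 (151, 61, 196, 147) lid centre [0.5576 0.2833] yaw 11.94 sides(n,med px) [(50, np.float64(0.48)), (50, np.float64(0.45)), (50, np.float64(0.55)), (50, np.float64(0.45))]
w8 (151, 60, 196, 148) lid centre [0.5578 0.2838] yaw 11.95 sides(n,med px) [(50, np.float64(0.47)), (50, np.float64(0.49)), (50, np.float64(0.55)), (50, np.float64(0.05))]
w9 (180, 76, 132, 109) lid centre [0.5565 0.285 ] yaw 11.5 sides(n,med px) [(0, np.float64(9.0)), (0, np.float64(9.0)), (0, np.float64(9.0)), (0, np.float64(9.0))]
w10 (184, 79, 131, 109) lid centre [0.5565 0.285 ] yaw 11.5 sides(n,med px) [(0, np.float64(9.0)), (0, np.float64(9.0)), (0, np.float64(9.0)), (0, np.float64(9.0))]
```

Call:
arm_command(
  deltas=[
    [0, 0, 0, -1.4, 0, 4, 0],
    [0, 0, 0, -1.4, 0, 8, 0],
    [0, 0, 0, -1.4, 0, 12, 0],
    [0, 0, 0, -1.4, 0, 16, 0],
    [0, 0, 0, -1.4, 0, 19, 0],
    [0, 0, 0, -1.4, 0, 20.8, 0],
    [0, 0, 0, -1.4, 0, 21.4, 0],
    [0, 0, 0, -1.4, 0, 21.4, 0],
  ],
)

```text
time_s: 45.32
tcp_pos: [0.486, 0.024, 0.0373]
ee_rot: [[-0.997, -0.079, 0.001], [-0.079, 0.997, -0.001], [-0.001, -0.001, -1.0]]
wrist_force: [0.5, -0.1, 0.3]
gripper_width: 0.498
gripper_force: 0.0
```

Call:
arm_command(
  deltas=[
    [0, 0, 0, 0, 0, 0, 1],
    [0, 0, 0, 0, 0, 0, 1],
    [0, 0, 0, 0, 0, 0, 1],
    [0, 0, 0, 0, 0, 0, 1],
    [0, 0, 0, 0, 0, 0, 1],
    [0, 0, 0, 0, 0, 0, 1],
    [0, 0, 0, 0, 0, 0, 1],
    [0, 0, 0, 0, 0, 0, 1],
  ],
)

```text
time_s: 45.98
tcp_pos: [0.4872, 0.0245, 0.0397]
ee_rot: [[-0.997, -0.08, 0.005], [-0.08, 0.997, 0.001], [-0.005, 0.001, -1.0]]
wrist_force: [-0.8, 0.1, 5.2]
gripper_width: 0.206
gripper_force: 30.0
```

Call:
arm_command(
  deltas=[
    [0, 0, 0, 0, 0, 0, 1],
    [0, 0, 0, 0, 0, 0, 1],
    [0, 0, 0, 0, 0, 0, 1],
    [0, 0, 0, 0, 0, 0, 1],
  ],
)

```text
time_s: 46.32
tcp_pos: [0.4872, 0.0245, 0.0397]
ee_rot: [[-0.997, -0.08, 0.005], [-0.08, 0.997, 0.001], [-0.006, 0.001, -1.0]]
wrist_force: [-1.2, 0.8, 7.1]
gripper_width: 0.206
gripper_force: 30.0
```

Call:
arm_command(
  deltas=[
    [0, 0, 0, 0, 0, -2, 1],
    [0, 0, 0, 0, 0, -5, 1],
    [0, 0, 0, 0, 0, -9, 1],
    [0, 0, 0, 0, 0, -13, 1],
    [0, 0, 0, 0, 0, -17, 1],
    [0, 0, 0, 0, 0, -20, 1],
    [0, 0, 0, 0, 0, -20, 1],
    [0, 0, 0, 0, 0, -20, 1],
  ],
)

```text
time_s: 46.98
tcp_pos: [0.486, 0.0245, 0.2397]
ee_rot: [[-0.997, -0.078, 0.007], [-0.078, 0.997, 0.003], [-0.007, 0.003, -1.0]]
wrist_force: [-0.6, -0.1, -3.7]
gripper_width: 0.204
gripper_force: 30.0
```

```bash
python3 - <<'E'
from lid import *
s=sense(); print(s['tcp_pos'],s['gripper_width'],s['gripper_force'],s['wrist_force'],s['moment'])
plan(down(191.8),[.6139,.296,.20])
E
```

```text
[0.48599946 0.02451269 0.23970407] 0.20444976808017462 29.9990002065897 [-0.61394057 -0.0916645  -3.68147644] [-0.03833153 -0.06250197 -0.01921367]
 turn [ 0.002  0.007 -0.128] shift cm [-14.84  26.06   4.14] rows 8.0
```

Call:
arm_command(
  deltas=[
    [0, 0, 0, -7.4, 13, 0, 1],
    [0, 0, 0, -7.4, 13, 0, 1],
    [0, 0, 0, -7.4, 13, 0, 1],
    [0, 0, 0, -7.4, 13, 0, 1],
    [0, 0, 0, -7.4, 13, 0, 1],
  ],
)

```text
time_s: 47.4
tcp_pos: [0.5502, 0.1635, 0.235]
ee_rot: [[-0.997, -0.082, 0.0], [-0.082, 0.997, -0.0], [-0.0, -0.0, -1.0]]
wrist_force: [0.1, -0.6, -2.4]
gripper_width: 0.209
gripper_force: 30.0
```

Call:
arm_command(
  deltas=[
    [0, 0, -0.128, -7.4, 13, 0, 1],
    [0, 0, -0.128, -7.4, 13, 0, 1],
    [0, 0, -0.128, -7.4, 13, 0, 1],
    [0, 0, -0.128, -7.4, 13, 0, 1],
    [0, 0, -0.128, -7.4, 13, 0, 1],
    [0, 0, -0.128, -7.4, 13, 4, 1],
    [0, 0, -0.128, -7.4, 13, 4, 1],
    [0, 0, -0.128, -7.4, 13, 4, 1],
  ],
)

```text
time_s: 48.07
tcp_pos: [0.6106, 0.2931, 0.1942]
ee_rot: [[-0.979, -0.205, -0.006], [-0.205, 0.979, -0.006], [0.007, -0.004, -1.0]]
wrist_force: [-0.1, -0.5, -1.6]
gripper_width: 0.204
gripper_force: 30.0
```

```bash
python3 - <<'E'
from lid import *
s=sense(); print(s['tcp_pos'],s['gripper_width'],s['gripper_force'],s['wrist_force'],s['moment'])
plan(down(191.8),[.6139,.296,.118]); 
w=cam('wrist','w14'); g=w['pixels']
# lid tilt in the grip: scan left/right plate edges at several rows and compare with model
for t in(-6,-4,-2,0,2):
    L=lidpts(np.array(s['ee_rot']),np.array(s['tcp_pos']),t); a,b,c,d=[proj(w,q) for q in L]
    at=lambda p,q,y:(p+(q-p)*(y-p[1])/(q[1]-p[1]))[0]
    print(t,[(round(at(a,d,y)),round(at(b,c,y))) for y in(20,100,180)])
gr=cv2.cvtColor(g,cv2.COLOR_BGR2GRAY).astype(int)
for y in(20,100,180):
    row=cv2.GaussianBlur(gr[y-2:y+3].mean(0).astype('f4')[None],(5,1),0)[0]; d=np.diff(row); print(y,'L',[(i,int(d[i])) for i in range(5,120) if d[i]>6 and d[i]==d[max(0,i-6):i+7].max()],'R',[(i,int(d[i])) for i in range(400,507) if d[i]<-6 and d[i]==d[i-6:i+7].min()])
E
```

```text
[0.61061283 0.29305161 0.19423836] 0.2037150896651188 29.999732254073024 [-0.11081593 -0.45853232 -1.63680134] [ 0.03497856 -0.19658463 -0.02930209]
 turn [-0.004 -0.007  0.   ] shift cm [-0.43  0.26  7.62] rows 2.0
-6 [(33, 472), (40, 465), (47, 458)]
-4 [(28, 477), (37, 469), (46, 460)]
-2 [(23, 482), (34, 472), (44, 461)]
0 [(18, 488), (30, 475), (43, 463)]
2 [(13, 493), (27, 478), (41, 464)]
20 L [(33, 17), (45, 18)] R [(474, -21)]
100 L [(43, 17), (62, 6)] R [(464, -19)]
180 L [] R [(455, -23)]
```

Call:
arm_command(
  deltas=[
    [0, 0.05, 0, 0, 0, 3, 1],
    [0, 0.05, 0, 0, 0, 6, 1],
    [0, 0.05, 0, 0, 0, 6.8, 1],
    [0, 0.05, 0, 0, 0, 6.8, 1],
    [0, 0.05, 0, 0, 0, 6.8, 1],
    [0, 0.05, 0, 0, 0, 6.8, 1],
    [0, 0.05, 0, 0, 0, 6.8, 1],
  ],
)

```text
time_s: 48.7
tcp_pos: [0.6145, 0.2957, 0.1343]
ee_rot: [[-0.978, -0.206, -0.041], [-0.206, 0.979, -0.007], [0.041, 0.001, -0.999]]
wrist_force: [0.6, 0.6, -3.1]
gripper_width: 0.208
gripper_force: 30.0
```

```bash
python3 - <<'E'
from lid import *
s=sense(); print(s['tcp_pos'],s['wrist_force'],s['moment']); R=np.array(s['ee_rot']); print(R.round(3).tolist())
T=down(191.8)@Ro.from_rotvec([0,.05,0]).as_matrix()
plan(T,[.6139,.296,.109],'tilted'); plan(down(191.8),[.6139,.296,.1037],'level')
w=cam('wrist')
for t in(-6,-4,-2,0,2):
    L=lidpts(R,np.array(s['tcp_pos']),t); a,b,c,d=[proj(w,q) for q in L]
    at=lambda p,q,y:(p+(q-p)*(y-p[1])/(q[1]-p[1]))[0]
    print(t,[(round(at(a,d,y)),round(at(b,c,y))) for y in(20,100,180)])
gr=cv2.cvtColor(w['pixels'],cv2.COLOR_BGR2GRAY).astype(int)
for y in(20,100,180):
    row=cv2.GaussianBlur(gr[y-2:y+3].mean(0).astype('f4')[None],(5,1),0)[0]; d=np.diff(row); print(y,'L',[(i,int(d[i])) for i in range(5,120) if d[i]>6 and d[i]==d[max(0,i-6):i+7].max()],'R',[(i,int(d[i])) for i in range(400,507) if d[i]<-6 and d[i]==d[i-6:i+7].min()])
E
```

```text
[0.61445503 0.29569251 0.13427976] [ 0.55410152  0.62778507 -3.14039248] [ 0.0620729  -0.26250604  0.02919961]
[[-0.978, -0.206, -0.041], [-0.206, 0.979, -0.007], [0.041, 0.001, -0.999]]
tilted turn [0.001 0.009 0.001] shift cm [-0.06  0.04  2.53] rows 1.0
level turn [ 0.001 -0.041  0.001] shift cm [-0.08  0.04  3.06] rows 1.0
-6 [(33, 472), (40, 465), (47, 458)]
-4 [(28, 477), (37, 469), (46, 460)]
-2 [(23, 483), (34, 472), (44, 461)]
0 [(18, 488), (30, 475), (43, 463)]
2 [(13, 493), (27, 479), (41, 464)]
20 L [(34, 9), (92, 16)] R [(473, -20)]
100 L [(44, 14), (54, 24)] R [(464, -23)]
180 L [(53, 21)] R [(454, -22)]
```

Call:
arm_command(
  deltas=[
    [0, 0, 0, -0.1, 0, 0.8, 1],
    [0, 0, 0, -0.1, 0, 1.5, 1],
    [0, 0, 0, -0.1, 0, 2.0, 1],
    [0, 0, 0, -0.1, 0, 2.4, 1],
    [0, 0, 0, -0.1, 0, 2.6, 1],
    [0, 0, 0, -0.1, 0, 2.6, 1],
    [0, 0, 0, -0.1, 0, 2.6, 1],
  ],
)

```text
time_s: 49.33
tcp_pos: [0.6133, 0.2951, 0.1052]
ee_rot: [[-0.978, -0.205, -0.045], [-0.205, 0.979, -0.01], [0.046, -0.0, -0.999]]
wrist_force: [0.4, -0.4, -2.1]
gripper_width: 0.205
gripper_force: 30.0
```

Call:
arm_command(
  deltas=[
    [0, -0.015, 0, 0, 0, 0.15, 1],
    [0, -0.03, 0, 0, 0, 0.3, 1],
    [0, -0.04, 0, 0, 0, 0.45, 1],
    [0, -0.04, 0, 0, 0, 0.5, 1],
    [0, -0.04, 0, 0, 0, 0.5, 1],
  ],
)

```text
time_s: 49.75
tcp_pos: [0.614, 0.2953, 0.1038]
ee_rot: [[-0.978, -0.207, -0.001], [-0.207, 0.978, -0.0], [0.001, 0.0, -1.0]]
wrist_force: [-1.4, -1.1, 7.9]
gripper_width: 0.207
gripper_force: 30.0
```

```bash
python3 - <<'E'
from lid import *
s=sense(); print(s['tcp_pos'],s['wrist_force'],s['moment']); plan(down(191.8),[.6139,.296,.1030],'level')
E
```

```text
[0.61395697 0.29528895 0.10380315] [-1.43801867 -1.09936409  7.88038333] [-0.3534148   0.64880899 -0.02856292]
level turn [ 0.    -0.001  0.002] shift cm [-0.01  0.07  0.08] rows 1.0
```

Call:
arm_command(
  deltas=[
    [0, 0, 0, 0, 0, 0, 0.5],
    [0, 0, 0, 0, 0, 0, 0.4],
    [0, 0, 0, 0, 0, 0, 0.2],
    [0, 0, 0, 0, 0, 0, 0],
    [0, 0, 0, 0, 0, 0, 0],
    [0, 0, 0, 0, 0, 0, 0],
    [0, 0, 0, 0, 0, 0, 0],
  ],
)

```text
time_s: 50.33
tcp_pos: [0.613, 0.295, 0.1001]
ee_rot: [[-0.979, -0.205, -0.006], [-0.205, 0.979, -0.001], [0.006, -0.0, -1.0]]
wrist_force: [-0.1, 0.1, -0.2]
gripper_width: 0.489
gripper_force: 0.0
```

Call:
arm_command(
  deltas=[
    [0, 0, 0, 0, 0, -3, 0],
    [0, 0, 0, 0, 0, -7, 0],
    [0, 0, 0, 0, 0, -11, 0],
    [0, 0, 0, 1, 0, -15, 0],
    [0, 0, 0, 1, 0, -18, 0],
    [0, 0, 0, 1, 0, -18, 0],
    [0, 0, 0, 1, 0, -18, 0],
    [0, 0, 0, 1, 0, -18, 0],
  ],
)

```text
time_s: 51.0
tcp_pos: [0.6038, 0.293, 0.2796]
ee_rot: [[-0.979, -0.205, -0.007], [-0.205, 0.979, -0.001], [0.007, 0.0, -1.0]]
wrist_force: [-0.3, -0.5, -1.1]
gripper_width: 0.501
gripper_force: 0.0
```

Call:
arm_command(
  deltas=[
    [0, 0, 0, 0, 0, 0, 0],
    [0, 0, 0, 0, 0, 0, 0],
    [0, 0, 0, 0, 0, 0, 0],
  ],
)

```text
time_s: 51.25
tcp_pos: [0.604, 0.2929, 0.2788]
ee_rot: [[-0.979, -0.205, -0.008], [-0.205, 0.979, -0.003], [0.009, -0.001, -1.0]]
wrist_force: [0.7, -0.3, -0.7]
gripper_width: 0.502
gripper_force: 0.0
```

```bash
cat > chk.py <<'E'
from lid import *
s=sense(); print(s['tcp_pos'],s['time_s'],s['wrist_force'])
w=cam('wrist','w15'); q=lidfit(w,(.5577,.284),11.7,.076)
# is it seated? free 4-corner line fit -> edge lengths; compare with start (0.2139,0.1682)
from scipy.optimize import least_squares
t=cam('top','t15')
lidfit(t,(.56,.2838),11.7,.076,hint=5,clip=380)
v=dict(t); v['pixels']=cv2.imread('pics/top0.png'); lidfit(v,(.56,.2838),11.7,.076,hint=5,clip=380)
for a,b in(('side','side0'),):
    c=cam('side','side15'); r=cv2.imread('pics/side0.png')
    m=lambda im:((im[...,0].astype(int)>1.35*im[...,2])&(im[...,0]>im[...,1]*1.15))
    A,B=m(c['pixels'])[220:310,120:225],m(r)[220:310,120:225]; print('blue px side now/start',A.sum(),B.sum(),'differ',(A^B).sum())
    for nm,P in(('near-left',(-.085,.108)),('far-left',(.085,.108)),('near-right',(-.085,-.108))):
        Rt=Ro.from_euler('z',11.8,degrees=True).as_matrix()[:2,:2]; p=[*(np.array([.5577,.284])+Rt@P),.076]; u=proj(c,p).astype(int)
        T=r[u[1]-9:u[1]+10,u[0]-9:u[0]+10]; S=c['pixels'][u[1]-17:u[1]+18,u[0]-17:u[0]+18]
        _,sc,_,xy=cv2.minMaxLoc(cv2.matchTemplate(S,T,cv2.TM_CCOEFF_NORMED)); print(nm,u,round(sc,2),xy[0]-8,xy[1]-8)
E
python3 chk.py
```

```text
[0.6039908  0.29294411 0.27879448] 51.25 [ 0.69049392 -0.27520194 -0.65567908]
lid centre [0.5582 0.2842] yaw 11.92 sides(n,med px) [(38, np.float64(1.02)), (0, np.float64(9.0)), (50, np.float64(0.61)), (50, np.float64(0.15))]
lid centre [0.5588 0.2815] yaw 11.59 sides(n,med px) [(50, np.float64(0.48)), (31, np.float64(1.18)), (50, np.float64(0.45)), (50, np.float64(0.26))]
lid centre [0.5583 0.2818] yaw 11.37 sides(n,med px) [(50, np.float64(0.01)), (46, np.float64(0.01)), (50, np.float64(0.01)), (50, np.float64(0.01))]
blue px side now/start 2226 2202 differ 86
near-left [183 288] 0.98 0 0
far-left [119 272] 0.98 0 0
near-right [221 234] 0.86 0 0
```

```bash
python3 - <<'E'
from seq import *
t=cam('top'); r=cv2.imread('pics/t11.png'); r0=cv2.imread('pics/top0.png')
for a in(.045,-.045):
    for b in(-.05,.05):
        u=proj(t,[*G(a,b),.04]).astype(int); T=r[u[1]-11:u[1]+12,u[0]-11:u[0]+12]; S=t['pixels'][u[1]-25:u[1]+26,u[0]-25:u[0]+26]
        _,sc,_,xy=cv2.minMaxLoc(cv2.matchTemplate(S,T,cv2.TM_CCOEFF_NORMED)); print('block',a,b,u,round(sc,2),xy[0]-14,xy[1]-14)
        im=t['pixels'].astype(int)
        # tan base extent in grille frame
m=(im[...,2]>110)&(im[...,2]>1.35*im[...,0]); m[:140]=0; m[230:]=0; m[:,:300]=0; m[:,402:]=0
n,l,st,ce=cv2.connectedComponentsWithStats(m.astype(np.uint8)); Rg=Ro.from_euler('z',-15.4,degrees=True).as_matrix()[:2,:2]
for i in range(1,n):
    if st[i,4]>60:
        ys,xs=np.nonzero(l==i); P=np.array([Rg.T@(back(t,(x,y),.028)[:2]-[.566,-.288]) for x,y in zip(xs,ys)]); print(st[i,4],P.min(0).round(3),P.max(0).round(3))
for n,p in(('cup',(.7463,.1188,.05)),('jar',(.3382,.2399,.08)),('ptin',(.7621,-.1881,.016))):
    u=proj(t,p).astype(int); T=r0[u[1]-14:u[1]+15,u[0]-20:u[0]+21]; S=t['pixels'][u[1]-24:u[1]+25,u[0]-30:u[0]+31]; _,sc,_,xy=cv2.minMaxLoc(cv2.matchTemplate(S,T,cv2.TM_CCOEFF_NORMED)); print(n,round(sc,2),xy[0]-10,xy[1]-10)
b,g,rr=im[...,0],im[...,1],im[...,2]; k=np.zeros(b.shape,np.uint8); u=proj(t,[.612,.081,.09]).astype(int); k[u[1]-18:u[1]+19,u[0]-22:u[0]+23]=1
ys,xs=np.nonzero(k&(rr>100)&(g>80)&(b<50)); P=np.array([back(t,(x,y),.094)[:2] for x,y in zip(xs,ys)]); c=P.mean(0); v=np.linalg.svd(P-c)[2][0]; v*=np.sign(v[1]); print('lever',len(xs),c,np.degrees(np.arctan2(v[1],v[0])))
E
```

```text
block 0.045 -0.05 [368 171] 0.9 0 0
block 0.045 0.05 [335 162] 0.77 0 0
block -0.045 -0.05 [359 200] 0.88 0 0
block -0.045 0.05 [327 191] 0.67 5 8
264 [0.021 0.021] [0.078 0.078]
269 [ 0.025 -0.079] [ 0.08  -0.023]
279 [-0.091  0.002] [-0.033  0.059]
277 [-0.071 -0.077] [-0.014 -0.02 ]
cup 1.0 0 0
jar 0.97 0 0
ptin 1.0 0 0
lever 99 [0.61387532 0.07623733] 114.72302800922992
```

```bash
cat > blk.py <<'E'
from seq import *
def blocks(t,img=None):
    im=(t['pixels'] if img is None else img).astype(int); Rg=Ro.from_euler('z',-15.4,degrees=True).as_matrix()[:2,:2]
    m=(im[...,2]>85)&(im[...,2]>1.3*im[...,0])&(im[...,1]>55); m[:140]=0; m[230:]=0; m[:,:300]=0; m[:,402:]=0
    n,l,st,ce=cv2.connectedComponentsWithStats(cv2.morphologyEx(m.astype(np.uint8),cv2.MORPH_CLOSE,np.ones((3,3))))
    for i in range(1,n):
        if st[i,4]>60:
            ys,xs=np.nonzero(l==i); rc=cv2.minAreaRect(np.float32([back(t,(x,y),.028)[:2] for x,y in zip(xs,ys)])*1000); c=np.array(rc[0])/1000
            print(st[i,4],'c',c.round(4),'grille',(Rg.T@(c-[.566,-.288])).round(3),'size',np.round(rc[1]),'ang',round(rc[2],1),'span',*[f((np.array([back(t,(x,y),.028)[:2] for x,y in zip(xs,ys)])-[.566,-.288])@Rg,0).round(3) for f in(np.min,np.max)])
E
python3 - <<'E'
from blk import *
t=cam('top','t16'); print('now'); blocks(t); print('t11'); blocks(t,cv2.imread('pics/t11.png'))
# grille corners: bright/dark slab outline check
plan(down(191.8),[.60,.25,.28])
E
ls -la pics | tail -3
```

```text
now
311 c [ 0.6267 -0.2529] grille [0.049 0.05 ] size [57. 57.] ang 77.0 span [0.02  0.021] [0.078 0.079]
319 c [ 0.6032 -0.35  ] grille [ 0.052 -0.05 ] size [58. 57.] ang 72.5 span [ 0.023 -0.079] [ 0.081 -0.021]
322 c [ 0.5132 -0.2415] grille [-0.063  0.031] size [56. 57.] ang 77.8 span [-0.093  0.002] [-0.033  0.06 ]
327 c [ 0.5111 -0.3225] grille [-0.044 -0.048] size [57. 57.] ang 77.1 span [-0.073 -0.077] [-0.014 -0.019]
t11
261 c [ 0.628  -0.2531] grille [0.051 0.05 ] size [56. 54.] ang 76.4 span [0.023 0.021] [0.078 0.079]
306 c [ 0.6032 -0.35  ] grille [ 0.052 -0.05 ] size [58. 57.] ang 72.5 span [ 0.023 -0.079] [ 0.081 -0.021]
176 c [ 0.5373 -0.2288] grille [-0.043  0.049] size [52. 56.] ang 78.3 span [-0.07   0.022] [-0.015  0.077]
315 c [ 0.5111 -0.3225] grille [-0.044 -0.048] size [57. 57.] ang 77.1 span [-0.073 -0.077] [-0.014 -0.02 ]
 turn [-0.    -0.006  0.001] shift cm [ 1.3  -4.13  0.02] rows 2.0
-rw-r--r-- 1 agent agent 253282 Dec  1 18:42 w6.png
-rw-r--r-- 1 agent agent 253630 Dec  1 18:44 w8.png
-rw-r--r-- 1 agent agent 251273 Dec  1 18:45 w9.png
```

```bash
python3 - <<'E'
from blk import *
w=cam('wrist'); s=sense(); R=np.array(s['ee_rot']); off=R.T@(-w['R'].T@w['t']-np.array(s['tcp_pos'])); Rc=R.T@w['R'].T
def at(n,p,R1):
    v=dict(w); v['R']=(R1@Rc).T; v['t']=-v['R']@(np.array(p)+R1@off); v['pixels']=cv2.imread(f'pics/{n}.png')
    for nm,c in(('placed',(.5373,-.2288)),('knocked',(.5132,-.2415)),('nbr',(.5111,-.3225))):
        for z,d in((.028,(.018,.0)),(.028,(-.018,0)),(.028,(0,.018)),(.028,(0,-.018)),(.066,(0,0))):
            u=proj(v,[c[0]+d[0],c[1]+d[1],z]).round().astype(int)
            if 2<u[0]<509 and 2<u[1]<381: print(n,nm,z,d,u,v['pixels'][u[1]-1:u[1]+2,u[0]-1:u[0]+2].reshape(-1,3).mean(0).round())
at('w12',(.5896,.1296,.2521),np.array([[.415,-.91,.002],[-.91,-.415,0],[0,-.002,-1]]))
at('w13',(.4719,.0228,.2523),np.array([[-.997,-.08,.003],[-.08,.997,0],[-.003,0,-1]]))
E
```

```text
w13 placed 0.028 (0.018, 0.0) [ 34 225] [ 89. 137. 183.]
w13 placed 0.028 (-0.018, 0) [ 31 195] [ 95. 144. 193.]
w13 placed 0.028 (0, 0.018) [ 48 211] [ 78. 120. 161.]
w13 placed 0.028 (0, -0.018) [ 17 209] [ 58.  82. 107.]
w13 placed 0.066 (0, 0) [  9 221] [44. 62. 95.]
w13 knocked 0.028 (0.018, 0.0) [ 21 204] [ 61.  88. 116.]
w13 knocked 0.028 (-0.018, 0) [ 18 173] [78. 76. 78.]
w13 knocked 0.028 (0, 0.018) [ 36 190] [ 93. 142. 188.]
w13 knocked 0.028 (0, -0.018) [  4 188] [171. 172. 172.]
```

The top image shows the last-placed block was knocked about 27 mm after the valve was opened: it was still in place in the 44.5 s picture. It now overhangs the grille's edge, so I'll re-place it.

```bash
python3 - <<'E'
from blk import *
plan(down(164.6),[.5116,-.2375,.26])
d=down(164.6).T@np.array([.5357-.5116,-.2248+.2375,0])*100; print(d)
E
```

```text
turn [-0.002 -0.006  0.476] shift cm [ 19.95 -50.03   2.16] rows 13.0
[-1.98621365  1.86439141  0.        ]
```

Call:
arm_command(
  deltas=[
    [0, 0, 0, 10, -25, 0, 0],
    [0, 0, 0, 10, -25, 0, 0],
    [0, 0, 0, 10, -25, 0, 0],
    [0, 0, 0, 10, -25, 0, 0],
    [0, 0, 0, 10, -25, 0, 0],
    [0, 0, 0, 10, -25, 0, 0],
    [0, 0, 0, 10, -25, 0, 0],
  ],
)

```text
time_s: 52.13
tcp_pos: [0.5563, 0.0242, 0.2817]
ee_rot: [[-0.979, -0.203, -0.006], [-0.203, 0.979, -0.002], [0.006, -0.0, -1.0]]
wrist_force: [0.6, 0.7, 0.2]
gripper_width: 0.505
gripper_force: 0.0
```

Call:
arm_command(
  deltas=[
    [0, 0, 0.475, 10, -25, 2, 0],
    [0, 0, 0.475, 10, -25, 2, 0],
    [0, 0, 0.475, 10, -25, 2, 0],
    [0, 0, 0.475, 10, -25, 2, 0],
    [0, 0, 0.475, 10, -25, 2, 0],
    [0, 0, 0.475, 10, -25, 2, 0],
    [0, 0, 0.475, 10, -25, 2, 0],
    [0, 0, 0.475, 10, -25, 2, 0],
  ],
)

```text
time_s: 52.8
tcp_pos: [0.5098, -0.2408, 0.2611]
ee_rot: [[-0.963, 0.27, -0.007], [0.27, 0.963, -0.002], [0.006, -0.003, -1.0]]
wrist_force: [1.2, 0.1, 0.5]
gripper_width: 0.5
gripper_force: 0.0
```

Call:
arm_command(
  deltas=[
    [0, 0, 0, 0, 0, 0, 0],
    [0, 0, 0, 0, 0, 0, 0],
    [0, 0, 0, 0, 0, 0, 0],
  ],
)

```text
time_s: 53.05
tcp_pos: [0.5114, -0.2363, 0.2619]
ee_rot: [[-0.965, 0.264, -0.005], [0.264, 0.965, -0.001], [0.005, -0.003, -1.0]]
wrist_force: [-0.8, 0.1, -0.6]
gripper_width: 0.498
gripper_force: 0.0
```

```bash
python3 - <<'E'
from blk import *
s=sense(); print(s['tcp_pos']); plan(down(164.6),[.5116,-.2375,.054])
w=cam('wrist','w17')
print(proj(w,[.5116,-.2375,.028]))
blocks(cam('top'))
E
```

```text
[ 0.51141005 -0.23626003  0.26189128]
 turn [-0.003 -0.005  0.002] shift cm [-0.15 -0.06 20.79] rows 5.0
[253.3589459  172.60007265]
133 c [ 0.4976 -0.2384] grille [-0.079  0.03 ] size [57. 25.] ang 74.5 span [-0.091  0.001] [-0.067  0.058]
```

Call:
arm_command(
  deltas=[
    [0, 0, 0, 0, -0.1, 4, 0],
    [0, 0, 0, 0, -0.1, 8, 0],
    [0, 0, 0, 0, -0.1, 12, 0],
    [0, 0, 0, 0, -0.1, 16, 0],
    [0, 0, 0, 0, -0.1, 18.5, 0],
    [0, 0, 0, 0, -0.1, 20, 0],
    [0, 0, 0, 0, -0.1, 20.6, 0],
    [0, 0, 0, 0, -0.1, 20.6, 0],
  ],
)

```text
time_s: 53.82
tcp_pos: [0.5092, -0.2377, 0.0544]
ee_rot: [[-0.965, 0.264, -0.009], [0.264, 0.965, -0.001], [0.008, -0.003, -1.0]]
wrist_force: [0.3, 1.0, -0.7]
gripper_width: 0.503
gripper_force: 0.0
```

Call:
arm_command(
  deltas=[
    [0, 0, 0, 0, 0, 0, 1],
    [0, 0, 0, 0, 0, 0, 1],
    [0, 0, 0, 0, 0, 0, 1],
    [0, 0, 0, 0, 0, 0, 1],
    [0, 0, 0, 0, 0, 0, 1],
    [0, 0, 0, 0, 0, 0, 1],
    [0, 0, 0, 0, 0, 0, 1],
    [0, 0, 0, 0, 0, 0, 1],
  ],
)

```text
time_s: 54.48
tcp_pos: [0.51, -0.2386, 0.0566]
ee_rot: [[-0.964, 0.265, -0.005], [0.265, 0.964, -0.002], [0.004, -0.003, -1.0]]
wrist_force: [-1.7, 0.7, 6.0]
gripper_width: 0.191
gripper_force: 30.0
```

Call:
arm_command(
  deltas=[
    [0, 0, 0, 0, 0, 0, 1],
    [0, 0, 0, 0, 0, 0, 1],
    [0, 0, 0, 0, 0, -1, 1],
    [0, 0, 0, 0, 0, -2.5, 1],
    [0, 0, 0, 0, 0, -2.5, 1],
    [0, 0, 0, 0, 0, -2.5, 1],
    [0, 0, 0, 0, 0, -2.5, 1],
  ],
)

```text
time_s: 55.07
tcp_pos: [0.5092, -0.2383, 0.0802]
ee_rot: [[-0.964, 0.265, -0.007], [0.265, 0.964, -0.001], [0.006, -0.003, -1.0]]
wrist_force: [-0.4, 0.3, -1.2]
gripper_width: 0.199
gripper_force: 30.0
```

```bash
python3 - <<'E'
from blk import *
s=sense(); print(s['tcp_pos'],s['gripper_width'],s['gripper_force']); plan(down(164.6),[.5357,-.2248,.057])
E
```

```text
[ 0.50921536 -0.23833401  0.08016096] 0.19868075528600307 29.999601831659675
 turn [-0.003 -0.006  0.   ] shift cm [-2.21  2.01  2.3 ] rows 1.0
```

Held. I shift it, lower it, release, and retreat to the side so the top view is clear.

Call:
arm_command(
  deltas=[
    [0, 0, 0, -1.1, 1, 0, 1],
    [0, 0, 0, -2.2, 2, 0, 1],
    [0, 0, 0, -2.2, 2, 0, 1],
    [0, 0, 0, -2.2, 2, 1, 1],
    [0, 0, 0, -2.2, 2, 1.8, 1],
    [0, 0, 0, -2.2, 2, 2.2, 1],
    [0, 0, 0, -2.2, 2, 2.4, 1],
    [0, 0, 0, -2.2, 2, 2.4, 1],
  ],
)

```text
time_s: 55.73
tcp_pos: [0.5351, -0.2249, 0.0564]
ee_rot: [[-0.964, 0.265, -0.008], [0.265, 0.964, -0.001], [0.008, -0.003, -1.0]]
wrist_force: [-1.3, 1.0, 3.3]
gripper_width: 0.201
gripper_force: 30.0
```

Call:
arm_command(
  deltas=[
    [0, 0, 0, 0, 0, 0, 1],
    [0, 0, 0, 0, 0, 0, 1],
    [0, 0, 0, 0, 0, 0, 0.5],
    [0, 0, 0, 0, 0, 0, 0.4],
    [0, 0, 0, 0, 0, 0, 0.2],
    [0, 0, 0, 0, 0, 0, 0],
    [0, 0, 0, 0, 0, 0, 0],
    [0, 0, 0, 0, 0, 0, 0],
  ],
)

```text
time_s: 56.4
tcp_pos: [0.5361, -0.2251, 0.0563]
ee_rot: [[-0.964, 0.265, -0.006], [0.265, 0.964, -0.001], [0.005, -0.003, -1.0]]
wrist_force: [-0.1, 0.3, 0.3]
gripper_width: 0.471
gripper_force: 0.0
```

Call:
arm_command(
  deltas=[
    [0, 0, 0, 0, 0, -2, 0],
    [0, 0, 0, 0, 0, -6, 0],
    [0, 0, 0, 0, 0, -10, 0],
    [0, 0, 0, 0, 0, -14, 0],
    [0, 0, 0, 0, 0, -18, 0],
    [0, 0, 0, 0, 0, -20, 0],
    [0, 0, 0, 0, 0, -20, 0],
  ],
)

```text
time_s: 56.98
tcp_pos: [0.5398, -0.2257, 0.2631]
ee_rot: [[-0.964, 0.264, 0.006], [0.264, 0.964, -0.005], [-0.007, -0.003, -1.0]]
wrist_force: [0.7, -1.0, 0.2]
gripper_width: 0.498
gripper_force: 0.0
```

Call:
arm_command(
  deltas=[
    [0, 0, 0, 9, 25, -2, 0],
    [0, 0, 0, 9, 25, -2, 0],
    [0, 0, 0, 9, 25, -2, 0],
    [0, 0, 0, 9, 25, -2, 0],
    [0, 0, 0, 9, 25, -2, 0],
    [0, 0, 0, 9, 25, -2, 0],
    [0, 0, 0, 9, 25, -2, 0],
  ],
)

```text
time_s: 57.57
tcp_pos: [0.5162, 0.0439, 0.276]
ee_rot: [[-0.965, 0.262, -0.006], [0.262, 0.965, -0.0], [0.006, -0.002, -1.0]]
wrist_force: [-0.7, 0.1, -0.0]
gripper_width: 0.504
gripper_force: 0.0
```

Call:
arm_command(
  deltas=[
    [0, 0, -0.47, 5, 25, -2, 0],
    [0, 0, -0.47, 5, 25, -2, 0],
    [0, 0, -0.47, 5, 25, -2, 0],
    [0, 0, -0.47, 5, 25, -2, 0],
    [0, 0, -0.47, 5, 25, -2, 0],
    [0, 0, -0.47, 5, 25, -2, 0],
    [0, 0, -0.47, 5, 25, -2, 0],
    [0, 0, -0.47, 5, 25, -2, 0],
  ],
)

```text
time_s: 58.23
tcp_pos: [0.5345, 0.2969, 0.294]
ee_rot: [[-0.979, -0.204, -0.008], [-0.204, 0.979, -0.002], [0.008, -0.001, -1.0]]
wrist_force: [-0.1, 0.6, -0.0]
gripper_width: 0.501
gripper_force: 0.0
```

```bash
python3 - <<'E'
from blk import *
blocks(cam('top','t18'))
E
python3 chk.py
```

```text
312 c [ 0.6267 -0.2529] grille [0.049 0.05 ] size [57. 57.] ang 77.0 span [0.02  0.021] [0.078 0.079]
319 c [ 0.6032 -0.35  ] grille [ 0.052 -0.05 ] size [58. 57.] ang 72.5 span [ 0.023 -0.079] [ 0.081 -0.021]
330 c [ 0.5387 -0.2277] grille [-0.042  0.051] size [56. 58.] ang 77.6 span [-0.072  0.022] [-0.013  0.08 ]
326 c [ 0.5114 -0.3228] grille [-0.043 -0.048] size [56. 57.] ang 76.2 span [-0.072 -0.077] [-0.014 -0.019]
[0.53444129 0.29508229 0.29427684] 58.2833 [-0.03268548 -0.92837412  0.64842849]
lid centre [0.5578 0.2843] yaw 11.87 sides(n,med px) [(31, np.float64(0.98)), (0, np.float64(9.0)), (32, np.float64(0.95)), (49, np.float64(0.05))]
lid centre [0.5591 0.2811] yaw 11.75 sides(n,med px) [(50, np.float64(0.02)), (23, np.float64(0.02)), (22, np.float64(0.46)), (50, np.float64(0.02))]
lid centre [0.5583 0.2818] yaw 11.37 sides(n,med px) [(50, np.float64(0.01)), (46, np.float64(0.01)), (50, np.float64(0.01)), (50, np.float64(0.01))]
blue px side now/start 2223 2202 differ 83
near-left [183 288] 0.98 0 0
far-left [119 272] 0.96 0 0
near-right [221 234] 0.84 -1 1
```

```bash
python3 -c "
from station import finish_job; print(finish_job())"
```

```text
the job is handed in; nothing more can be done
None
```

The job is handed in: all four blocks stand upright on the grille, the valve lever lies along the red mark, the lid is seated back on the tin, and the cup, pencil tin and ink jar never moved; one block was knocked to the grille's edge after the valve was opened, so I re-placed it after the lid was already back on.

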